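# Screen a scoop of rough and put the big pieces away in their drawer

## Robot

A 6-joint arm with a two-finger parallel gripper is mounted at the origin on the work surface. World frame = base frame: x ahead of the robot, y to its left, z up, the work surface at z = 0. Lengths are in mm, angles in degrees, forces in N, time in s.
With the tool pointing down it reaches from about 300 to 850 mm from the base axis. Payload 4.2 kg.
Tool frame: the origin (TCP) lies on the centre line of the jaws, within the pads' length; the fingertips stand 14 mm ahead of it and the grasp point (between the pads) lies 5 mm behind it; z points along the fingers, y is the direction in which the jaws open and shut (so a half turn about z gives the same grasp; the last joint's range is limited). The gripper opens to 91 mm and grips with 3 to 60 N. Pads are 32 mm wide; open, the fingers measure 118 mm over their backs; the gripper's body (76 mm by 178 mm) begins 60 mm behind the grasp point.
Start: joints at [62.796, 18.312, 89.639, -0, 72.044, -1.146], TCP at [252.592, 516.565, 227.976] pointing down, gripper open.
Joint ranges: [-177.97, 177.97], [-48.28, 115.42], [12.27, 149.76], [-77.06, 257.06], [2.81, 150.46], [-146.56, 146.56]. Speed limits (degrees/s): [147.25, 147.25, 180, 180, 180, 180].

## Interface

Orientations are given as [roll, pitch, yaw] about the fixed x, y, z axes, in that order (R = Rz(yaw) Ry(pitch) Rx(roll)).
In Python, from workcell import env gives the robot as it stands.
- The arm moves only by the tool play_rows, never from a script. Its argument "increments" is a list of rows, each a list of 5 numbers: the shift along the world's x, y, z in mm, then the turn about the world's z in degrees, then the closure, from 0 (fully open) to 1 (shut). In form: [[x, y, z, yaw, fingers], ...]. A call has 1 to 20 rows; each row shifts and turns the commanded pose from where the row before left it; what a row does not reach is not made up. A row lasts 1/8 s, in which the tool goes at most 62.5 mm and 10.7 degrees, less where a joint would pass 70% of its speed; a pose out of reach is approached as far as the arm can. A call is refused whole if a number of a shift passes 62.5 or a number of a turn 10.7, either way. A call with a gripper value outside its range is refused whole. The fingers move at their own pace and stop on an object; "newtons" is the grip in N (left out, the last holds). Time passes only in rows, so rows that do not move let the fingers close. It gives the time, the measured TCP pose, the force and the opening at its end, in the units of the state.
- env.state(): the state, without advancing time (a new reading comes with each control period).
- env.grab_frame(name): name is "scene" or "side" or "wrist"; returns the picture (420x560x3 uint8, red, green, blue); there is no depth.
- env.calibration(name): a dict with "fx", "fy", "cx", "cy" (pixels), "R" (3x3) and "t" (3): a world point X has camera coordinates R X + t; the wrist camera has in their place "hand_eye" (4x4, takes a point from camera to tool coordinates, whose origin is the TCP and whose axes are the flange's). Camera axes: x right, y down, z forward; pixel columns grow to the right and rows downward; lengths in mm; the calibration is good to about 2 mm. A picture is of the moment at which its call begins: read the wrist's pose just before it. calibration takes no time and is no camera call.
- env.job_done(): hands the job in, once; it reports no verdict.
The state is a dict: "time_s": time; "qpos": joint angles; "qvel": joint speeds; "effort": joint torques, N m; "ee_pos": TCP position; "ee_rot": TCP orientation; "force": force on the tool from outside, world axes, zero at the start; "torque": the same for the moment, N m; "gripper_width": finger opening in mm.
Only numpy, scipy, OpenCV 4.12 (cv2) and the standard library are available. Lean on these libraries where they do the work, as an engineer would, in place of code of your own. Each camera call takes 0.05 s, during which the arm holds its last target.

## Task

Tip the scoop of mineral rough out onto the bar screen so that all the chips go down into the pan and all the big pieces stay on the bars (don't pick them out of the scoop), and stand the empty scoop upright on the table again. Pick the big pieces off the bars, set each one down without dropping it in a white box of the drawer, one to a box, then slide the drawer fully home into its case. Leave the other things on the table where they are.

Things in the scene. Friction and masses are not known exactly. Their poses are not given: they have to be found in the camera images.
- scoop: Loaded aluminium hand scoop, 191 x 126 mm, 0.3 kg empty, to 0.75 kg full. Origin under the foot of its back wall, +z up, open mouth to its own -x. Flat floor (3 mm) to x = -150, then rising to the lip at x = -191 mm. Walls 3 mm, 55 mm high (30 near the mouth). A strap crosses at x = -97 to -113, z = 101 mm. Stones slide out when tipped 35 to 42 degrees mouth down; 60 empties it.
- scoop_grip (a point): Middle of the scoop's black handle, a bar along the scoop's x: 106 mm long, 20 mm wide, 18 mm tall; this point is at x = -57, z = 110 mm in the scoop. Can be taken from above, fingers closing across the bar.
- scoop_nose (a point): Middle of the scoop's pouring lip, at x = -191, z = 7 mm in the scoop.
- screen: Bar screen, fixed: wooden frame on legs, six 6 mm steel rods over a black pan. Origin on the table under its centre, +z up. Rods run along its x at y = +-15.5, +-46.5, +-77.5 mm (25 mm gaps), tops at z = 63 mm. Bar area 200 (x) by 211 mm (y); splayed boards rise round it from z = 58 to a rim at z = 94 mm, 26 mm (32 outside) further out. Pan: same area, floor 3 mm, walls to z = 30 mm.
- case: Low black drawer case, fixed, open towards its own -x; its 4 mm base board runs 221 mm out before the mouth, 184 mm wide. Origin on the table under the middle of the mouth, +z up; the drawer goes in towards +x. Inside 158 mm wide, 152 mm deep to the back stop, roof 74 mm above the board; top at z = 82 mm. Two flared cheeks, 34 mm high, reach 20 mm out and guide the drawer in.
- case_mouth (a point): Middle of the case's mouth, on top of the base board (4 mm above the table).
- drawer: Loose black drawer, 152 x 152 mm, about 0.35 kg empty, on slick glides on the board before the mouth. Origin under its centre, +z up, front with handle to its own -x. Front panel 6 mm thick, 56 mm high; other walls 16 mm. Four white boxes inside, 67 x 68 mm, floor at z = 5, walls to 16 mm, centres at x, y = +-36 mm. Home: origin at case x = +76 mm, front flush with the mouth, 3 mm play each side.
- drawer_handle (a point): Middle of the drawer's handle: aluminium bar 100 mm long along the drawer's y, 10 mm thick, 12 mm tall, at x = -126, z = 52 mm in the drawer; 45 mm clear between bar and front panel, posts at y = +-45 mm. Can be pinched from above.
- rock1: Big piece of rough, a blocky lump about 45 x 40 x 38 mm (its own x, y, z), 85 g, too big for the bars. Origin at its middle; its sides are roughly square to its own axes, corners knocked off. Three or four of rock1 to rock4 are present. All lie in the scoop at the start.
- rock2: Big piece of rough, a blocky lump about 42 x 41 x 39 mm (its own x, y, z), 85 g, too big for the bars. Origin at its middle; its sides are roughly square to its own axes, corners knocked off. Three or four of rock1 to rock4 are present. All lie in the scoop at the start.
- rock3: Big piece of rough, a blocky lump about 46 x 39 x 40 mm (its own x, y, z), 85 g, too big for the bars. Origin at its middle; its sides are roughly square to its own axes, corners knocked off. Three or four of rock1 to rock4 are present. All lie in the scoop at the start.
- rock4: Big piece of rough, a blocky lump about 41 x 40 x 41 mm (its own x, y, z), 85 g, too big for the bars. Origin at its middle; its sides are roughly square to its own axes, corners knocked off. Three or four of rock1 to rock4 are present. All lie in the scoop at the start.
- chip1: Small chip of the same stone, about 18 x 16 x 15 mm, 11 g, origin at its middle; falls between the bars. Three to five of chip1 to chip5 are present. All lie in the scoop at the start.
- chip2: Small chip of the same stone, about 18 x 16 x 15 mm, 11 g, origin at its middle; falls between the bars. Three to five of chip1 to chip5 are present. All lie in the scoop at the start.
- chip3: Small chip of the same stone, about 18 x 16 x 15 mm, 11 g, origin at its middle; falls between the bars. Three to five of chip1 to chip5 are present. All lie in the scoop at the start.
- chip4: Small chip of the same stone, about 18 x 16 x 15 mm, 11 g, origin at its middle; falls between the bars. Three to five of chip1 to chip5 are present. All lie in the scoop at the start.
- chip5: Small chip of the same stone, about 18 x 16 x 15 mm, 11 g, origin at its middle; falls between the bars. Three to five of chip1 to chip5 are present. All lie in the scoop at the start.
- brush: Bystander: wooden brush, 170 mm long, lying before the screen. Origin under its middle.
- loupe: Bystander: folding hand lens, 72 mm long, lying before the screen. Origin under the lens.
- hammer: Bystander: rock hammer, 290 mm long, at the left edge. Origin under its handle.
- rinse: Bystander: white rinse bottle, 60 mm thick, 150 mm tall, at the right. Origin under its centre.
Mind the look-alikes: they are no part of the job. Leave any blue or green look-alike of the rock3 alone.

How it is judged:
By the outcome, as a careful person would: the job done as asked, in the order asked, and still so for the second after the job is handed in, with the robot touching nothing.
Of rock1, rock2, rock3, rock4 only 3 to 4 are there at a start; the rules pass over those that are not, and their reading is None.
Of chip1, chip2, chip3, chip4, chip5 only 3 to 5 are there at a start; the rules pass over those that are not, and their reading is None.
At some moment in a run one of scoop, drawer may be knocked a few centimetres aside while the robot is not near it.
It also fails if it takes over 192 s, if anything falls off the work surface, if the arm or the gripper's body presses on something with over 40 N, if the wrist force passes 120 N, or if a joint passes its speed limit or range.

## Working session

There is one attempt and no reset: what is moved stays moved. The work goes in short steps, Python scripts to look and compute and a tool call to move; the robot and the scene stay as the last step left them, time stands still between calls to the robot, and variables do not carry over. Pictures are saved under pics/ and viewed, and the job is handed in when it is done.

Besides the shell and the picture viewer there is one more tool, called after "Emit:" as name(argument=value, ...) on one line, values as JSON. play_rows: Moves the arm, as the interface text tells. Its arguments: {"type":"object","properties":{"increments":{"type":"array"},"newtons":{"type":"number"}},"required":["increments"]}

```bash
ls; mkdir -p pics
cat > h.py <<'E'
from workcell import env
import numpy as np, cv2
def snap(n,f):
    s=env.state(); im=env.grab_frame(n); cv2.imwrite('pics/'+f,im[:,:,::-1]); return s,im
def ray(n,u,v,s=None):
    c=env.calibration(n); d=np.array([(u-c['cx'])/c['fx'],(v-c['cy'])/c['fy'],1])
    if n=='wrist':
        H=np.array(c['hand_eye']); 
        from scipy.spatial.transform import Rotation as R
        Rt=R.from_euler('xyz',s['ee_rot'],degrees=True).as_matrix()
        o=Rt@H[:3,3]+s['ee_pos']; return o,Rt@H[:3,:3]@d
    Rm=np.array(c['R']);t=np.array(c['t']); return -Rm.T@t,Rm.T@d
def atz(n,u,v,z,s=None):
    o,d=ray(n,u,v,s); return o+d*(z-o[2])/d[2]
def proj(n,X,s=None):
    X=np.atleast_2d(X).astype(float); c=env.calibration(n)
    if n=='wrist':
        H=np.array(c['hand_eye'])
        from scipy.spatial.transform import Rotation as R
        Rt=R.from_euler('xyz',s['ee_rot'],degrees=True).as_matrix()
        p=(X-s['ee_pos'])@Rt; p=(p-H[:3,3])@H[:3,:3]
    else: p=X@np.array(c['R']).T+np.array(c['t'])
    return np.c_[p[:,0]/p[:,2]*c['fx']+c['cx'],p[:,1]/p[:,2]*c['fy']+c['cy']]
E
python3 - <<'E'
from h import *
for n in('scene','side','wrist'):
    s,_=snap(n,n+'0.png'); print(n,env.calibration(n))
print(s)
E
```

```text
pics
scene {'fx': 383.57462555424075, 'fy': 383.57462555424075, 'cx': 282.1009927370702, 'cy': 214.271622584055, 'R': array([[ 2.25264288e-01,  9.74297583e-01,  4.69270030e-04],
       [ 8.20709656e-01, -1.89494093e-01, -5.39006169e-01],
       [-5.25063484e-01,  1.21803975e-01, -8.42301686e-01]]), 't': array([-143.72175635, -386.54657528, 1663.53076956])}
side {'fx': 498.4917697910191, 'fy': 498.4917697910191, 'cx': 280.1181299405213, 'cy': 214.21076838013633, 'R': array([[ 0.83923523, -0.5437678 , -0.0008999 ],
       [-0.36314952, -0.55924097, -0.74523283],
       [ 0.40473036,  0.62575244, -0.66680373]]), 't': array([-445.63204167,  285.57736743, 1237.45982891])}
wrist {'fx': 351.0783369697521, 'fy': 351.0783369697521, 'cx': 281.6723764744178, 'cy': 208.39587994111747, 'hand_eye': array([[-2.82048127e-04, -9.70274236e-01, -2.42007907e-01,
         6.63492040e+01],
       [ 9.99999881e-01, -1.77582035e-04, -4.53476175e-04,
         1.17632041e+00],
       [ 3.97019993e-04, -2.42008007e-01,  9.70274171e-01,
        -1.56382249e+02],
       [ 0.00000000e+00,  0.00000000e+00,  0.00000000e+00,
         1.00000000e+00]])}
{'time_s': 0.1, 'qpos': array([ 6.27976209e+01,  1.83484063e+01,  8.96986845e+01, -1.77671237e-03,
        7.20438568e+01, -1.14547556e+00]), 'qvel': array([-0.04116654, -0.07336063, -0.21951109, -0.01233892, -0.01679647,
        0.00219707]), 'effort': array([ 5.84162772e-04, -4.13330805e+01, -2.32509238e+01,  7.30306841e-02,
        4.21950035e-02, -4.32831166e-05]), 'ee_pos': array([252.38714769, 516.17805651, 227.20499926]), 'ee_rot': array([-1.79909037e+02, -1.29167200e-04,  1.53943645e+02]), 'force': array([-0.34096522,  0.25874672, -0.321991  ]), 'torque': array([ 0.01388579, -0.01175865, -0.01440579]), 'gripper_width': 91.70833500161295}
```

View pics/scene0.png

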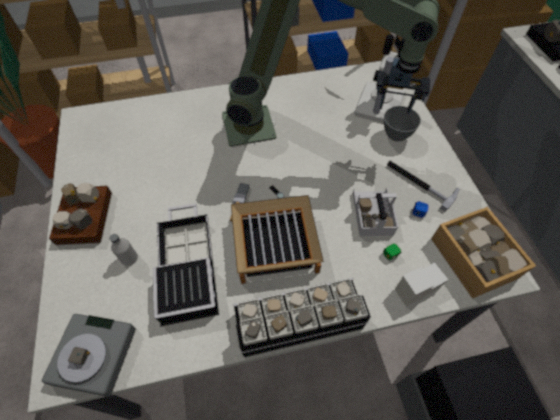

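View pics/side0.png

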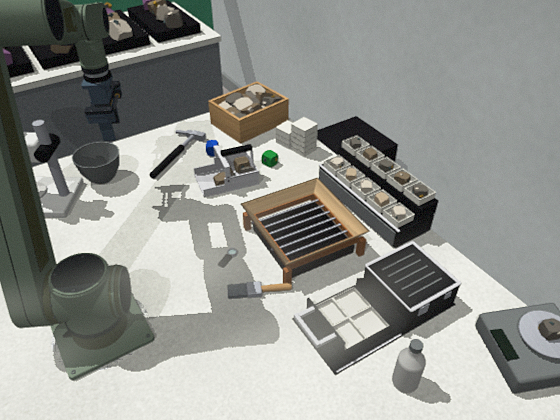

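View pics/wrist0.png

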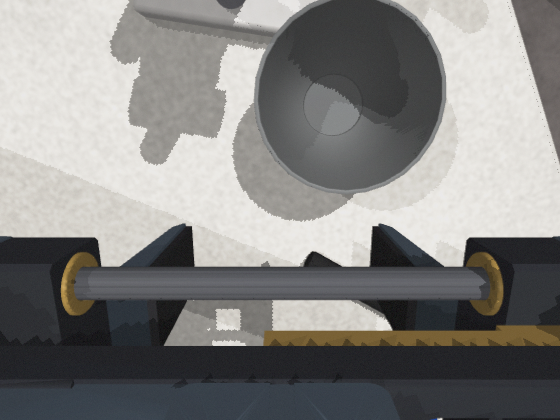

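Run:
```python
import cv2
a=cv2.imread('pics/scene0.png'); b=cv2.imread('pics/side0.png')
cv2.imwrite('pics/c1.png',cv2.resize(a[170:330,140:440],None,fx=2.66,fy=2.66,interpolation=3))
cv2.imwrite('pics/c2.png',cv2.resize(b[120:220,160:300],None,fx=5,fy=5,interpolation=3))
cv2.imwrite('pics/c3.png',cv2.resize(b[170:390,220:480],None,fx=2.7,fy=2.7,interpolation=3))
```

```text
(no output)
```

View pics/c1.png

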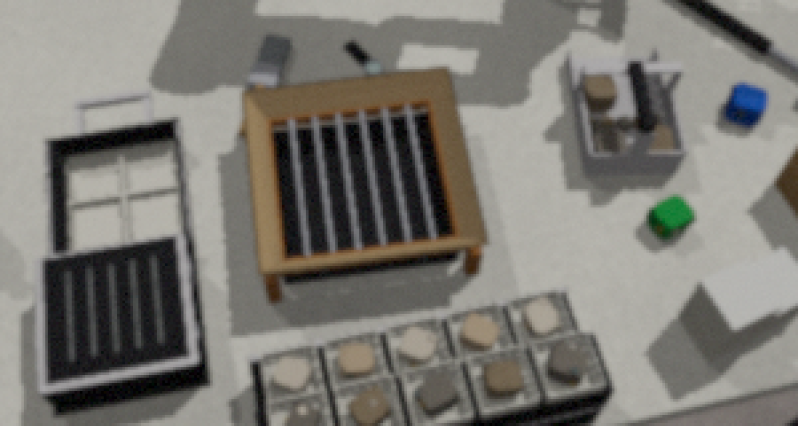

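View pics/c2.png

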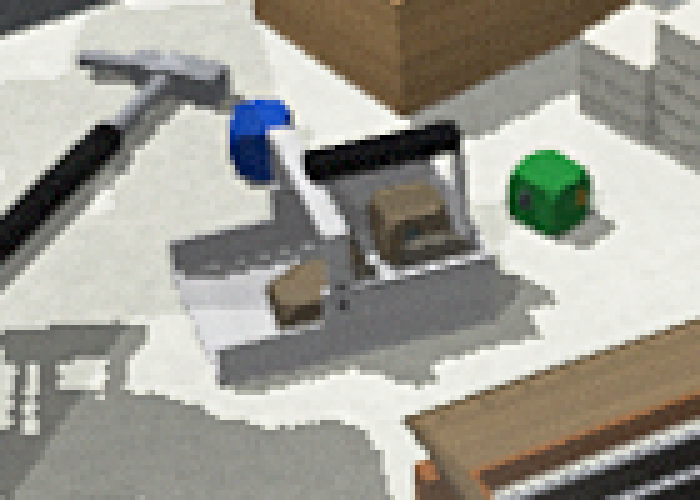

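View pics/c3.png

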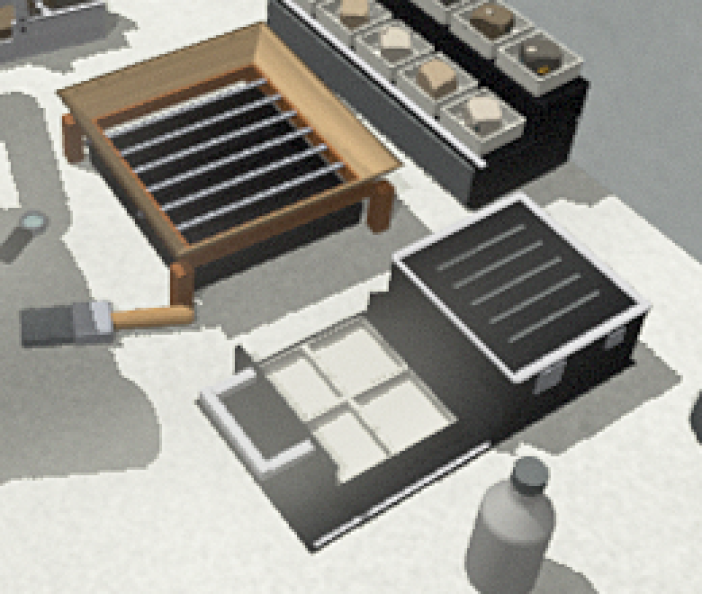

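Run:
```python
from h import *
def C1(p): return 140+p[0]/2.66,170+p[1]/2.66
def C2(p): return 160+p[0]/5,120+p[1]/5
def C3(p): return 220+p[0]/2.7,170+p[1]/2.7
print('rim scene',[atz('scene',*C1(p),94)[:2].round(0) for p in [(243,95),(448,70),(488,242),(260,272)]])
print('rim side',[atz('side',*C3(p),94)[:2].round(0) for p in [(58,95),(263,23),(401,163),(185,260)]])
print('case roof scene',[atz('scene',*C1(p),82)[:2].round(0) for p in [(40,256),(176,237),(197,362),(43,392)]])
print('case roof side',[atz('side',*C3(p),82)[:2].round(0) for p in [(394,260),(519,196),(648,305),(516,380)]])
print('board side corner',[atz('side',*C3(p),4)[:2].round(0) for p in [(313,548)]])
print('dr handle scene',[atz('scene',*C1(p),58)[:2].round(0) for p in [(79,104),(152,97)]])
print('dr handle side',[atz('side',*C3(p),58)[:2].round(0) for p in [(203,398),(264,470)]])
print('scoop bar scene',[atz('scene',*C1(p),119)[:2].round(0) for p in [(637,65),(648,125)]])
print('scoop bar side',[atz('side',*C2(p),119)[:2].round(0) for p in [(305,157),(460,130)]])
```

```text
rim scene [array([ 465., -140.]), array([486., 130.]), array([738., 111.]), array([ 715., -159.])]
rim side [array([477., 122.]), array([736., 104.]), array([ 717., -159.]), array([ 460., -150.])]
case roof scene [array([ 630., -411.]), array([ 642., -250.]), array([ 802., -246.]), array([ 797., -416.])]
case roof side [array([ 633., -249.]), array([ 794., -251.]), array([ 793., -420.]), array([ 630., -416.])]
board side corner [array([ 415., -415.])]
dr handle scene [array([ 405., -355.]), array([ 415., -259.])]
dr handle side [array([ 400., -268.]), array([ 402., -358.])]
scoop bar scene [array([550., 364.]), array([640., 344.])]
scoop bar side [array([540., 363.]), array([639., 335.])]
```

Emit:
play_rows(increments=[[20,-10,10,0,0],[40,-20,10,2,0],[40,-20,10,2,0],[40,-20,5,2,0],[40,-20,0,2,0],[40,-20,0,2,0],[40,-20,0,2,0],[40,-20,0,0,0],[25,-14,0,0,0],[15,0,0,0,0],[0,0,0,0,0],[0,0,0,0,0]], newtons=50)

```text
time_s: 1.65
ee_pos: [591.6, 353.4, 262.9]
ee_rot: [-180.0, -0.1, 166.0]
force: [0.2, 0.2, -0.4]
gripper_width: 91.1
```

Run:
```python
from h import *
s,_=snap('wrist','w1.png'); print(s['ee_pos'],s['ee_rot'],s['force'])
```

```text
[591.56297975 353.41625761 262.88968603] [-1.79998275e+02 -5.17719936e-02  1.66009930e+02] [ 0.20796095  0.21888281 -0.36981769]
```

View pics/w1.png

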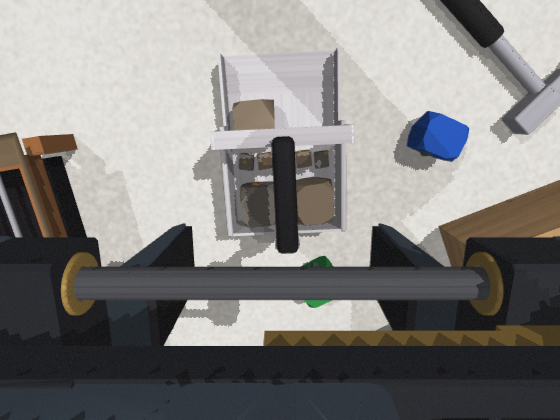

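Run:
```python
from h import *
s=env.state()
for p in [(283,138),(287.5,252)]: print(atz('wrist',*p,119,s))
for p in [(221,56),(337,52)]: print('lip',atz('wrist',*p,30,s))
for p in [(231,236),(343,231)]: print('back',atz('wrist',*p,55,s))
```

```text
[541.2635537  367.82760346 119.        ]
[641.09150843 347.25985184 119.        ]
lip [449.22234928 325.05979414  30.        ]
lip [474.43099655 441.98393245  30.        ]
back [632.31904866 286.9632      55.        ]
back [656.26161302 406.70210825  55.        ]
```

Emit:
play_rows(increments=[[10,-1,0,1,0],[11,-1,-10,1.3,0],[11,-0.5,-25,0,0],[0,0,-30,0,0],[0,0,-30,0,0],[0,0,-30,0,0],[0,0,-20,0,0],[0,0,-13,0,0],[0,0,0,0,0],[0,0,0,0,0]], newtons=60)

```text
time_s: 2.95
ee_pos: [625.3, 350.3, 105.9]
ee_rot: [179.9, 0.1, 168.2]
force: [0.8, -0.4, -0.3]
gripper_width: 91.3
```

Run:
```python
from h import *
s,_=snap('wrist','w2.png'); print(s['ee_pos'],s['ee_rot'],s['force'])
snap('side','s2.png')
```

```text
[625.26749123 350.32499967 105.90053602] [1.79927410e+02 7.95010230e-02 1.68244754e+02] [ 0.8207779  -0.43983099 -0.32387855]
```

View pics/w2.png

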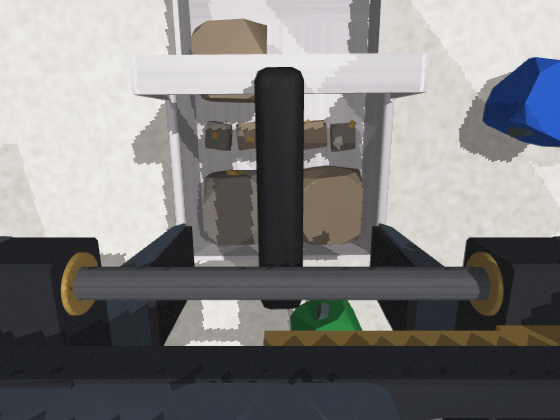

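View pics/s2.png

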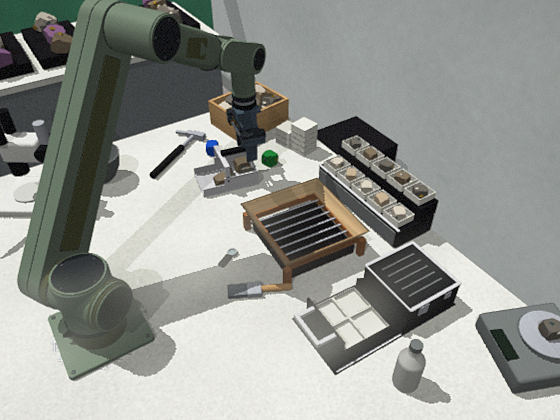

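Emit:
play_rows(increments=[[0,0,0,0,1],[0,0,0,0,1],[0,0,0,0,1],[0,0,0,0,1],[0,0,0,0,1],[0,0,0,0,1],[0,0,0,0,1],[0,0,0,0,1]], newtons=60)

```text
time_s: 4.05
ee_pos: [624.5, 350.0, 104.8]
ee_rot: [-180.0, -0.0, 168.2]
force: [0.0, -0.9, 1.2]
gripper_width: 19.7
```

Emit:
play_rows(increments=[[0,0,2,0,1],[0,0,3,0,1],[0,0,5,0,1],[0,0,5,0,1],[0,0,5,0,1],[0,0,0,0,1],[0,0,0,0,1]])

```text
time_s: 4.92
ee_pos: [624.5, 350.0, 124.9]
ee_rot: [-180.0, -0.0, 168.2]
force: [0.1, -0.3, -6.2]
gripper_width: 19.5
```

Run:
```python
from h import *
s,im=snap('side','s3.png'); print(s['ee_pos'],s['force'],s['torque'],s['gripper_width'])
cv2.imwrite('pics/s3c.png',cv2.resize(im[100:220,160:320,::-1],None,fx=5,fy=5,interpolation=3))
```

```text
[624.47378085 349.98068587 124.9042507 ] [ 0.14817484 -0.27085774 -6.22006014] [-0.04799854 -0.31061415 -0.01676364] 19.49790171783024
```

View pics/s3c.png

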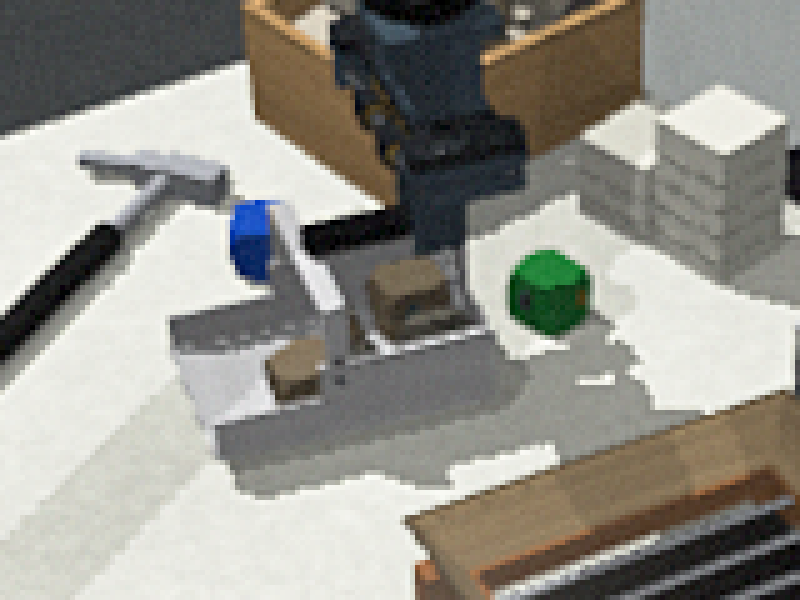

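Emit:
play_rows(increments=[[0,0,5,0,1],[0,0,12,0,1],[0,0,18,0,1],[0,0,20,0,1],[0,0,20,0,1],[0,0,18,0,1],[0,0,14,0,1],[0,-5,8,-1,1],[-1,-10,4,-2,1],[-2,-15,0,-4,1],[-2,-20,0,-5,1],[-2,-25,0,-5,1],[-2,-25,0,-5,1],[-2,-25,0,-5,1],[-2,-25,0,-5,1],[-2,-25,0,-5,1],[-2,-25,0,-5,1],[-2,-25,0,-5,1],[-2,-25,0,-5,1],[-2,-25,0,-5,1]])

```text
time_s: 7.48
ee_pos: [600.6, 73.4, 243.5]
ee_rot: [-179.9, 0.0, 111.0]
force: [0.6, -0.6, -7.1]
gripper_width: 19.9
```

Emit:
play_rows(increments=[[-2,-25,0,-5,1],[-2,-25,0,-5,1],[-2,-25,0,-5,1],[-2,-25,0,-5,1],[-2,-25,0,-5,1],[-2,-25,0,-5,1],[-2,-25,0,0,1],[0,-20,0,0,1],[0,-12,0,0,1],[0,-8,0,0,1],[0,-2,0,0,1],[0,0,0,0,1],[0,0,0,0,1]])

```text
time_s: 9.1
ee_pos: [587.6, -141.3, 244.0]
ee_rot: [-180.0, -0.0, 81.3]
force: [0.3, 0.5, -6.2]
gripper_width: 19.4
```

Run:
```python
from h import *
s,im=snap('side','s4.png'); print(s['ee_pos'],s['ee_rot'],s['force'],s['torque'],s['gripper_width'])
snap('wrist','w4.png')
snap('scene','o4.png')
```

```text
[ 587.64767178 -141.31889309  243.98574484] [-1.79999563e+02 -1.49828105e-02  8.12826950e+01] [ 0.34481419  0.5319547  -6.21773374] [-0.4035113   0.06181417  0.04169831] 19.382864904977108
```

View pics/s4.png

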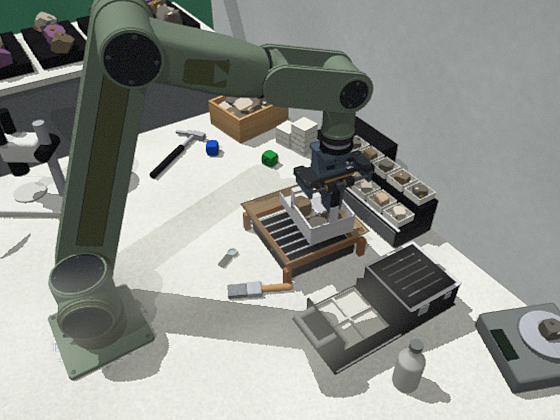

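View pics/w4.png

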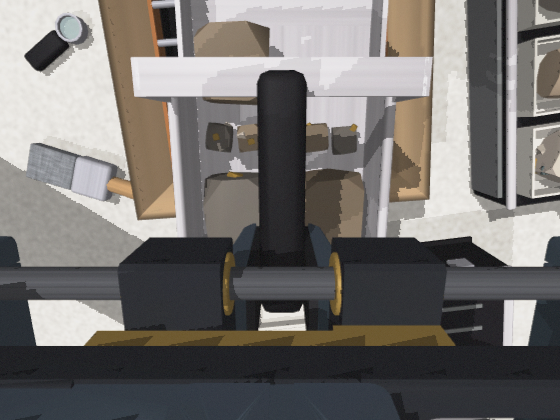

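View pics/o4.png

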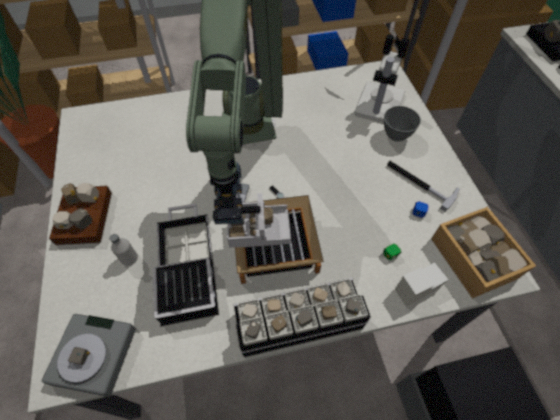

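Run:
```python
from h import *
s=env.state()
a=[atz('wrist',*p,94,s)[:2] for p in [(140,218),(428,198)]]
print(a,(a[0]+a[1])/2)
```

```text
[array([ 459.97051796, -139.06686568]), array([ 718.72791071, -160.1580131 ])] [ 589.34921433 -149.61243939]
```

Emit:
play_rows(increments=[[2,0,0,2.4,1],[2,0,0,2.4,1],[0,0,0,0,1],[0,0,0,0,1]], newtons=40)

```text
time_s: 9.75
ee_pos: [591.5, -141.8, 244.0]
ee_rot: [-180.0, 0.0, 86.0]
force: [0.0, 0.1, -5.8]
gripper_width: 19.8
```

Run:
```python
from h import *
s,im=snap('side','s5.png'); print(s['ee_pos'],s['ee_rot'],s['force'],s['torque'],s['gripper_width'])
cv2.imwrite('pics/s5c.png',cv2.resize(im[130:280,220:400,::-1],None,fx=4,fy=4,interpolation=3))
```

```text
[ 591.52290364 -141.81558358  243.96407226] [-1.79998361e+02  3.72521775e-04  8.60189973e+01] [ 0.01905517  0.05045023 -5.80519441] [-0.37210987  0.04052896 -0.04363109] 19.752664632731758
```

View pics/s5c.png

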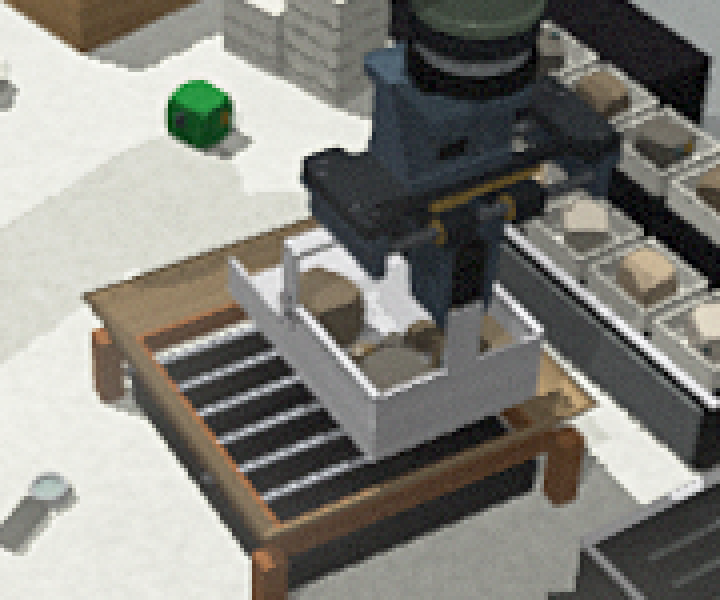

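Emit:
play_rows(increments=[[1,10,6,0,1],[1,10,6,0,1],[0,10,6,0,1],[0,0,0,0,1],[0,0,0,0,1]], newtons=25)

```text
time_s: 10.42
ee_pos: [593.5, -111.9, 261.9]
ee_rot: [-180.0, 0.0, 86.1]
force: [-0.6, -0.2, -6.5]
gripper_width: 20.1
```

```bash
cat > look.py <<'E'
from h import *
import sys
f=sys.argv[1]
s,im=snap('side','x.png'); print(s['time_s'],s['ee_pos'].round(1),s['force'].round(2),s['torque'].round(2),round(s['gripper_width'],1))
cv2.imwrite('pics/'+f,cv2.resize(im[130:280,220:400,::-1],None,fx=3,fy=3,interpolation=3))
E
python3 look.py s6.png
```

```text
10.425 [ 593.5 -111.9  261.9] [-0.58 -0.21 -6.48] [-0.35  0.07 -0.01] 20.1
```

View pics/s6.png

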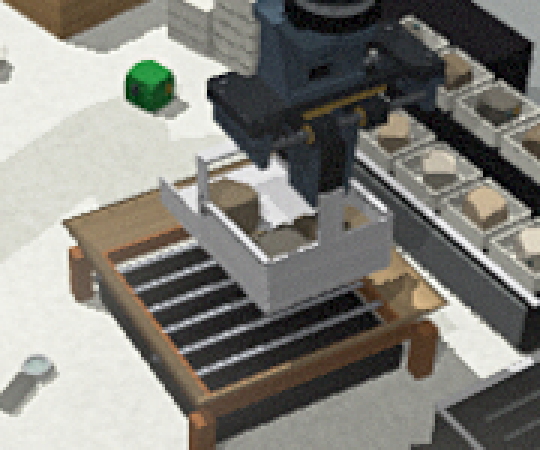

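Still level at 25 N. Loosening stepwise.

Emit:
play_rows(increments=[[0,0,0,0,1],[0,0,0,0,1],[0,0,0,0,1]], newtons=16)

```text
time_s: 10.85
ee_pos: [593.5, -112.2, 261.8]
ee_rot: [-180.0, 0.0, 86.0]
force: [0.1, -0.0, -6.4]
gripper_width: 19.7
```

```bash
python3 look.py s7.png
```

```text
10.85 [ 593.5 -112.2  261.8] [ 0.1  -0.05 -6.43] [-0.37  0.03 -0.03] 19.7
```

View pics/s7.png

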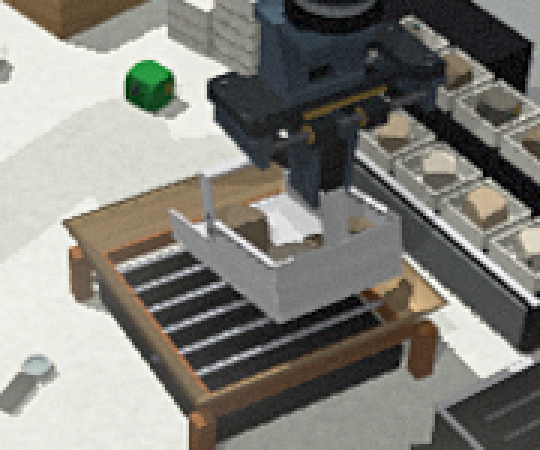

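Emit:
play_rows(increments=[[0,0,0,0,1],[0,0,0,0,1],[0,0,0,0,1]], newtons=14)

```text
time_s: 11.28
ee_pos: [593.6, -111.9, 262.0]
ee_rot: [180.0, -0.0, 86.0]
force: [-0.8, -0.6, -6.6]
gripper_width: 19.9
```

```bash
python3 look.py s8.png
```

```text
11.275 [ 593.6 -111.9  262. ] [-0.81 -0.6  -6.56] [-0.34  0.07  0.02] 19.9
```

View pics/s8.png

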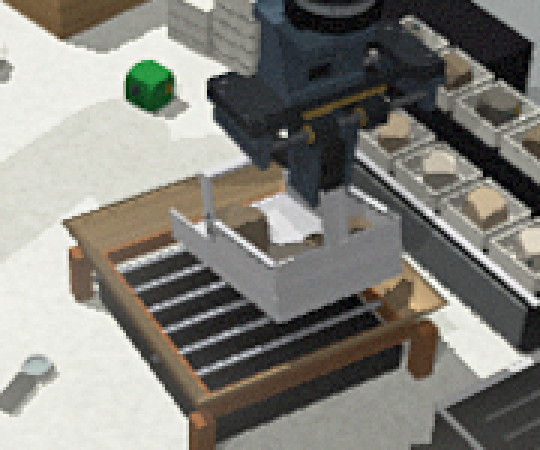

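Emit:
play_rows(increments=[[0,0,0,0,1],[0,0,0,0,1],[0,0,0,0,1]], newtons=11)

```text
time_s: 11.7
ee_pos: [593.6, -112.0, 262.0]
ee_rot: [180.0, 0.0, 86.0]
force: [0.9, -0.1, -6.5]
gripper_width: 20.0
```

```bash
python3 look.py s9.png
```

```text
11.7 [ 593.6 -112.   262. ] [ 0.91 -0.13 -6.51] [-0.23  0.03  0.06] 20.0
```

View pics/s9.png

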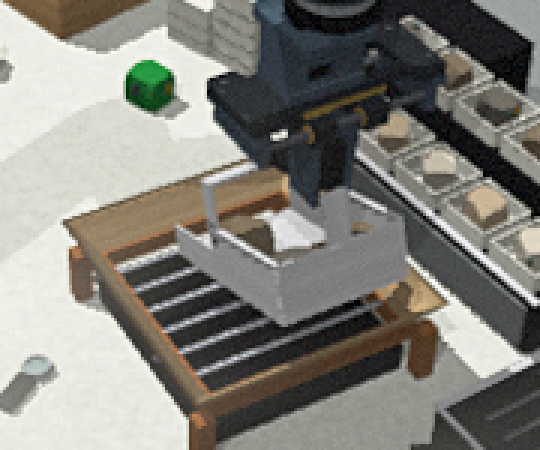

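Emit:
play_rows(increments=[[0,0,0,0,1],[0,0,0,0,1],[0,0,0,0,1],[0,0,0,0,1]], newtons=9)

```text
time_s: 12.25
ee_pos: [593.6, -111.9, 262.0]
ee_rot: [180.0, -0.0, 86.0]
force: [1.2, 0.2, -5.1]
gripper_width: 19.8
```

```bash
python3 look.py s10.png
```

```text
12.25 [ 593.6 -111.9  262. ] [ 1.17  0.23 -5.07] [-0.2   0.05 -0.04] 19.8
```

View pics/s10.png

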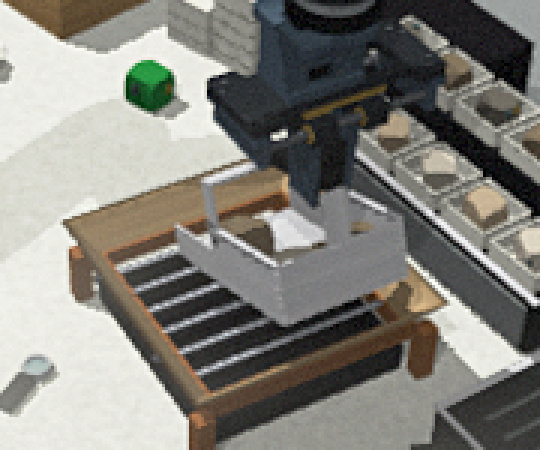

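Emit:
play_rows(increments=[[0,0,0,0,1],[0,0,0,0,1],[0,0,0,0,1]], newtons=7)

```text
time_s: 12.68
ee_pos: [593.6, -112.1, 262.0]
ee_rot: [180.0, 0.0, 86.0]
force: [-0.0, 0.2, -7.2]
gripper_width: 20.0
```

```bash
python3 look.py s11.png
```

```text
12.675 [ 593.6 -112.1  262. ] [-0.01  0.25 -7.15] [-0.21  0.02  0.03] 20.0
```

View pics/s11.png

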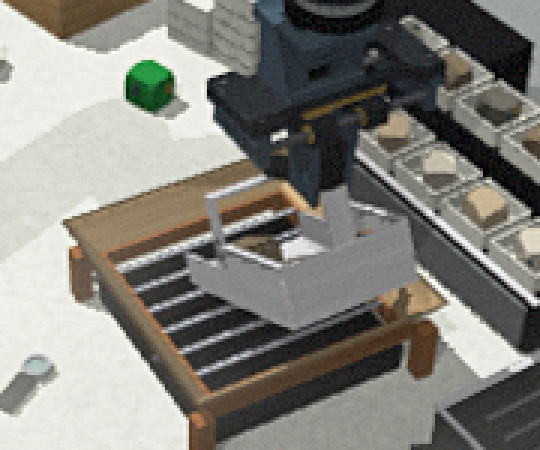

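```bash
cat > tilt.py <<'E'
from h import *
def model(tcp,tool_yaw,th,gx=-24,gz=110):
    # returns fn scoop->world; tilt mouth down th deg
    y=np.radians(tool_yaw-180); t=np.radians(th)
    ex=np.array([np.cos(y),np.sin(y),0]); ey=np.array([-np.sin(y),np.cos(y),0]); ez=np.array([0,0,1.])
    g=np.array(tcp)+[0,0,5]
    def f(p):
        x,yy,z=p[0]-gx,p[1],p[2]-gz
        return g+ex*(x*np.cos(t)-z*np.sin(t))+ey*yy+ez*(x*np.sin(t)+z*np.cos(t))
    return f
if __name__=='__main__':
    s=env.state()
    for th in range(10,70,5):
        f=model(s['ee_pos'],s['ee_rot'][2],th)
        P=[f((0,-63,0)),f((0,63,0)),f((-150,-63,0)),f((-191,-63,7)),f((-191,63,7)),f((-191,-63,30))]
        print(th,((proj('side',P)-[220,130])*3).round(0).tolist(),P[4].round(0))
E
python3 tilt.py
```

```text
10 [[275.0, 320.0], [399.0, 271.0], [188.0, 242.0], [167.0, 216.0], [282.0, 175.0], [164.0, 195.0]] [667.  30. 137.]
15 [[281.0, 323.0], [405.0, 274.0], [195.0, 256.0], [173.0, 233.0], [288.0, 191.0], [170.0, 211.0]] [666.  18. 124.]
20 [[286.0, 326.0], [412.0, 275.0], [201.0, 270.0], [180.0, 250.0], [294.0, 208.0], [175.0, 228.0]] [665.   5. 113.]
25 [[292.0, 327.0], [418.0, 276.0], [208.0, 284.0], [187.0, 267.0], [302.0, 224.0], [182.0, 244.0]] [664.  -9. 103.]
30 [[297.0, 327.0], [424.0, 276.0], [216.0, 298.0], [195.0, 283.0], [309.0, 240.0], [189.0, 260.0]] [663. -23.  94.]
35 [[302.0, 326.0], [430.0, 275.0], [224.0, 310.0], [203.0, 299.0], [318.0, 255.0], [196.0, 276.0]] [662. -39.  87.]
40 [[307.0, 324.0], [435.0, 273.0], [232.0, 322.0], [211.0, 315.0], [327.0, 270.0], [203.0, 291.0]] [661. -55.  81.]
45 [[312.0, 322.0], [441.0, 269.0], [240.0, 334.0], [220.0, 329.0], [336.0, 284.0], [212.0, 306.0]] [660. -71.  76.]
50 [[316.0, 318.0], [445.0, 265.0], [248.0, 344.0], [229.0, 343.0], [346.0, 297.0], [220.0, 320.0]] [658. -88.  73.]
55 [[319.0, 313.0], [450.0, 260.0], [257.0, 354.0], [239.0, 356.0], [356.0, 309.0], [229.0, 333.0]] [ 657. -105.   71.]
60 [[322.0, 307.0], [454.0, 254.0], [266.0, 363.0], [249.0, 369.0], [366.0, 321.0], [238.0, 346.0]] [ 656. -122.   71.]
65 [[325.0, 300.0], [457.0, 247.0], [274.0, 370.0], [259.0, 380.0], [377.0, 331.0], [247.0, 357.0]] [ 655. -139.   72.]
```

Emit:
play_rows(increments=[[0,-5,-4,0,1],[0,-5,-4,0,1],[-1,-5,-4,0,1],[0,-5,-4,0,1],[0,0,0,0,1],[0,0,0,0,1],[0,0,0,0,1]], newtons=5.5)

```text
time_s: 13.6
ee_pos: [592.7, -131.8, 246.2]
ee_rot: [180.0, -0.0, 86.1]
force: [-0.1, -0.1, -6.3]
gripper_width: 19.8
```

```bash
python3 look.py s12.png; python3 tilt.py
```

```text
13.6 [ 592.7 -131.8  246.2] [-0.06 -0.06 -6.27] [-0.1   0.03  0.04] 19.8
10 [[287.0, 348.0], [411.0, 298.0], [199.0, 267.0], [177.0, 241.0], [292.0, 199.0], [175.0, 220.0]] [666.  10. 121.]
15 [[293.0, 352.0], [417.0, 301.0], [206.0, 282.0], [184.0, 258.0], [298.0, 215.0], [180.0, 236.0]] [665.  -2. 108.]
20 [[299.0, 354.0], [424.0, 302.0], [212.0, 296.0], [190.0, 275.0], [305.0, 232.0], [186.0, 253.0]] [664. -15.  97.]
25 [[304.0, 355.0], [430.0, 303.0], [220.0, 310.0], [198.0, 292.0], [312.0, 248.0], [193.0, 269.0]] [663. -29.  87.]
30 [[310.0, 356.0], [436.0, 303.0], [227.0, 323.0], [205.0, 309.0], [320.0, 264.0], [199.0, 285.0]] [662. -43.  78.]
35 [[315.0, 355.0], [442.0, 302.0], [235.0, 336.0], [214.0, 325.0], [329.0, 279.0], [207.0, 301.0]] [661. -59.  71.]
40 [[320.0, 354.0], [448.0, 301.0], [243.0, 348.0], [222.0, 340.0], [337.0, 294.0], [214.0, 316.0]] [660. -75.  65.]
45 [[325.0, 351.0], [453.0, 298.0], [251.0, 360.0], [231.0, 355.0], [347.0, 308.0], [223.0, 331.0]] [659. -91.  60.]
50 [[329.0, 347.0], [458.0, 294.0], [260.0, 371.0], [241.0, 369.0], [357.0, 322.0], [231.0, 345.0]] [ 657. -108.   57.]
55 [[332.0, 343.0], [463.0, 289.0], [269.0, 381.0], [250.0, 382.0], [367.0, 334.0], [240.0, 359.0]] [ 656. -125.   55.]
60 [[336.0, 337.0], [467.0, 283.0], [277.0, 390.0], [260.0, 395.0], [377.0, 346.0], [249.0, 372.0]] [ 655. -142.   55.]
65 [[338.0, 330.0], [470.0, 276.0], [286.0, 397.0], [270.0, 406.0], [388.0, 357.0], [258.0, 384.0]] [ 654. -159.   56.]
```

View pics/s12.png

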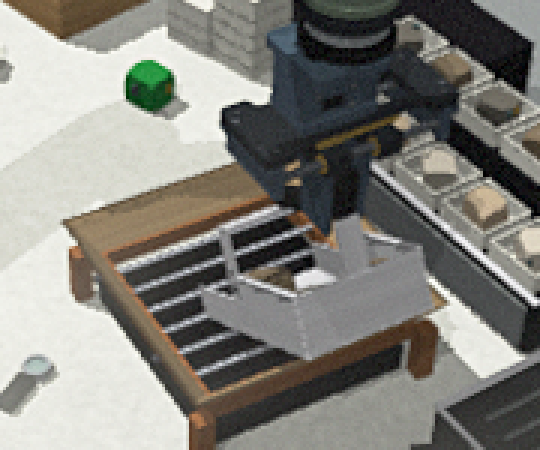

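Emit:
play_rows(increments=[[0,0,-7,0,1],[0,0,-7,0,1],[0,0,-5,0,1],[0,2,0,0,1],[0,2,0,0,1],[0,2,0,0,1],[0,4,1,0,1],[0,4,1,0,1],[0,4,2,0,1],[0,4,2,0,1]], newtons=9)

```text
time_s: 14.9
ee_pos: [593.2, -112.4, 235.8]
ee_rot: [179.7, 0.3, 86.0]
force: [-2.5, -4.0, 3.3]
gripper_width: 20.1
```

```bash
python3 look.py s13.png; python3 tilt.py|sed -n 4,10p
```

```text
14.9 [ 593.2 -112.4  235.8] [-2.54 -3.96  3.32] [-1.16  0.38 -0.11] 20.1
25 [[290.0, 349.0], [414.0, 298.0], [208.0, 305.0], [186.0, 287.0], [300.0, 244.0], [181.0, 265.0]] [664.  -9.  77.]
30 [[295.0, 349.0], [420.0, 298.0], [215.0, 318.0], [194.0, 304.0], [308.0, 260.0], [188.0, 281.0]] [663. -23.  68.]
35 [[300.0, 349.0], [426.0, 297.0], [223.0, 331.0], [202.0, 319.0], [316.0, 275.0], [195.0, 296.0]] [662. -39.  61.]
40 [[305.0, 347.0], [432.0, 295.0], [231.0, 343.0], [211.0, 335.0], [325.0, 290.0], [203.0, 311.0]] [660. -55.  55.]
45 [[309.0, 345.0], [437.0, 292.0], [239.0, 354.0], [219.0, 349.0], [334.0, 304.0], [211.0, 326.0]] [659. -71.  50.]
50 [[313.0, 341.0], [441.0, 289.0], [247.0, 365.0], [228.0, 363.0], [343.0, 317.0], [219.0, 340.0]] [658. -88.  47.]
55 [[317.0, 336.0], [446.0, 284.0], [256.0, 374.0], [238.0, 376.0], [353.0, 329.0], [228.0, 353.0]] [ 657. -105.   45.]
```

View pics/s13.png

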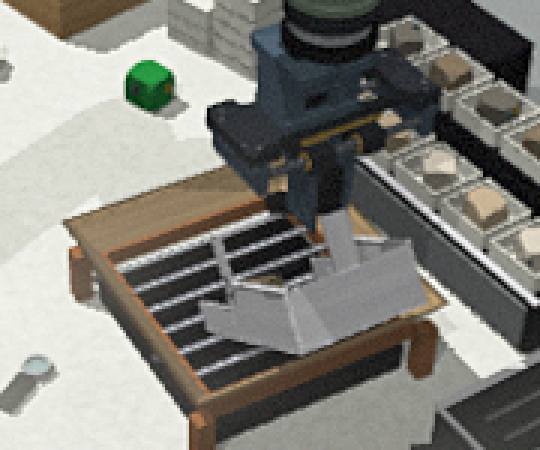

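Emit:
play_rows(increments=[[0,4,3,0,1],[0,4,3,0,1],[0,4,2,0,1],[0,4,2,0,1],[0,0,0,0,1],[0,0,0,0,1]])

```text
time_s: 15.7
ee_pos: [592.5, -93.4, 242.4]
ee_rot: [-180.0, -0.0, 86.1]
force: [1.7, -0.8, -5.2]
gripper_width: 19.7
```

```bash
python3 look.py s14.png; python3 tilt.py|sed -n 5,12p
```

```text
15.7 [592.5 -93.4 242.4] [ 1.71 -0.82 -5.19] [-0.12 -0.22 -0.07] 19.7
30 [[282.0, 331.0], [407.0, 281.0], [203.0, 302.0], [183.0, 288.0], [296.0, 245.0], [177.0, 265.0]] [662.  -5.  75.]
35 [[287.0, 330.0], [412.0, 280.0], [211.0, 314.0], [191.0, 303.0], [304.0, 260.0], [184.0, 280.0]] [661. -20.  67.]
40 [[291.0, 329.0], [418.0, 278.0], [219.0, 326.0], [199.0, 319.0], [313.0, 274.0], [191.0, 295.0]] [660. -36.  61.]
45 [[295.0, 326.0], [423.0, 275.0], [227.0, 337.0], [208.0, 333.0], [322.0, 288.0], [199.0, 310.0]] [658. -53.  56.]
50 [[299.0, 322.0], [427.0, 271.0], [235.0, 348.0], [217.0, 347.0], [331.0, 301.0], [207.0, 324.0]] [657. -69.  53.]
55 [[303.0, 317.0], [431.0, 266.0], [243.0, 357.0], [226.0, 360.0], [341.0, 313.0], [216.0, 337.0]] [656. -86.  52.]
60 [[306.0, 312.0], [435.0, 260.0], [252.0, 366.0], [235.0, 372.0], [351.0, 324.0], [225.0, 349.0]] [ 655. -104.   51.]
65 [[308.0, 305.0], [438.0, 253.0], [260.0, 373.0], [245.0, 383.0], [361.0, 335.0], [234.0, 361.0]] [ 654. -121.   53.]
```

View pics/s14.png

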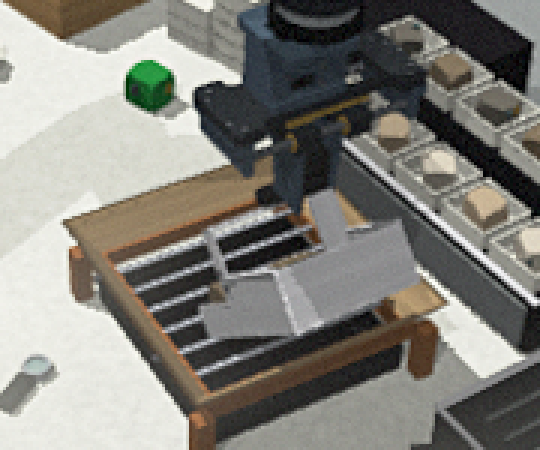

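Emit:
play_rows(increments=[[0,4,1,0,1],[0,4,1,0,1],[0.5,4,1,0,1],[0,4,1,0,1],[0.5,4,1,0,1],[0,4,1,0,1],[0.5,4,1,0,1],[0,4,1,0,1],[0,0,0,0,1],[0,0,0,0,1]])

```text
time_s: 17.0
ee_pos: [594.1, -61.7, 250.9]
ee_rot: [-180.0, -0.0, 86.0]
force: [-0.2, -0.6, -5.1]
gripper_width: 20.0
```

```bash
python3 look.py s15.png; python3 tilt.py|sed -n 5,12p
```

```text
17.0 [594.1 -61.7 250.9] [-0.23 -0.62 -5.09] [-0.25 -0.02 -0.07] 20.0
30 [[262.0, 301.0], [386.0, 252.0], [186.0, 275.0], [166.0, 262.0], [279.0, 220.0], [160.0, 239.0]] [663.  27.  83.]
35 [[266.0, 300.0], [391.0, 251.0], [193.0, 287.0], [174.0, 277.0], [287.0, 235.0], [167.0, 254.0]] [662.  11.  76.]
40 [[271.0, 298.0], [396.0, 249.0], [201.0, 299.0], [182.0, 292.0], [295.0, 249.0], [174.0, 269.0]] [661.  -5.  70.]
45 [[275.0, 295.0], [401.0, 245.0], [209.0, 310.0], [190.0, 306.0], [304.0, 262.0], [182.0, 283.0]] [660. -21.  65.]
50 [[278.0, 291.0], [405.0, 241.0], [217.0, 320.0], [199.0, 319.0], [313.0, 275.0], [190.0, 296.0]] [659. -38.  62.]
55 [[281.0, 286.0], [409.0, 236.0], [225.0, 329.0], [208.0, 332.0], [323.0, 287.0], [198.0, 309.0]] [658. -55.  60.]
60 [[284.0, 280.0], [413.0, 230.0], [233.0, 337.0], [218.0, 344.0], [333.0, 298.0], [207.0, 321.0]] [656. -72.  60.]
65 [[286.0, 273.0], [416.0, 223.0], [241.0, 344.0], [227.0, 354.0], [343.0, 308.0], [216.0, 333.0]] [655. -89.  61.]
```

View pics/s15.png

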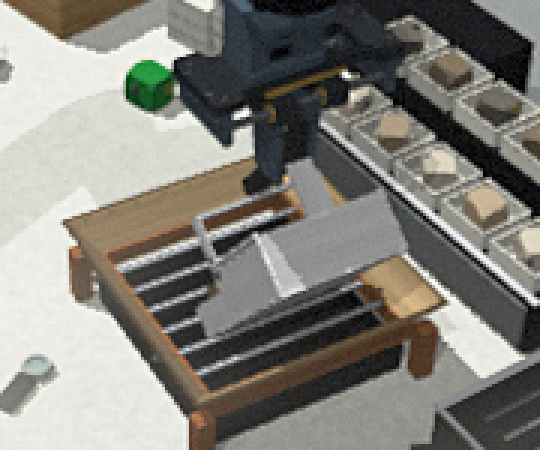

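Emit:
play_rows(increments=[[0,4,1,0,1],[0.5,4,0,0,1],[0,4,1,0,1],[0.5,4,0,0,1],[0,4,0,0,1],[0.5,4,0,0,1],[0,4,0,0,1],[0.5,4,0,0,1],[0,4,0,0,1],[0,4,0,0,1],[0,0,0,0,1],[0,0,0,0,1]])

```text
time_s: 18.55
ee_pos: [596.3, -21.6, 253.3]
ee_rot: [180.0, -0.0, 86.0]
force: [-0.3, -0.8, 1.5]
gripper_width: 20.2
```

```bash
python3 look.py s16.png; python3 tilt.py|sed -n 7,12p; python3 -c "
from h import *
snap('wrist','w16.png');snap('scene','o16.png')"
```

```text
18.55 [596.3 -21.6 253.3] [-0.25 -0.79  1.5 ] [-0.14  0.   -0.01] 20.2
40 [[245.0, 267.0], [369.0, 220.0], [179.0, 271.0], [161.0, 265.0], [273.0, 223.0], [154.0, 242.0]] [663.  36.  72.]
45 [[249.0, 264.0], [374.0, 217.0], [187.0, 282.0], [169.0, 279.0], [282.0, 237.0], [161.0, 256.0]] [662.  19.  67.]
50 [[252.0, 260.0], [378.0, 212.0], [194.0, 291.0], [178.0, 292.0], [291.0, 249.0], [169.0, 269.0]] [661.   2.  64.]
55 [[255.0, 255.0], [382.0, 207.0], [202.0, 300.0], [187.0, 304.0], [300.0, 260.0], [177.0, 282.0]] [660. -15.  62.]
60 [[258.0, 249.0], [385.0, 201.0], [210.0, 308.0], [196.0, 315.0], [309.0, 271.0], [185.0, 294.0]] [659. -32.  62.]
65 [[260.0, 242.0], [388.0, 194.0], [218.0, 315.0], [205.0, 326.0], [319.0, 281.0], [194.0, 304.0]] [658. -49.  63.]
```

View pics/s16.png

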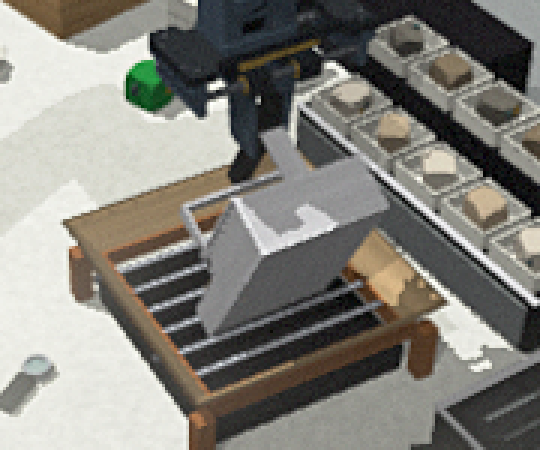

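View pics/w16.png

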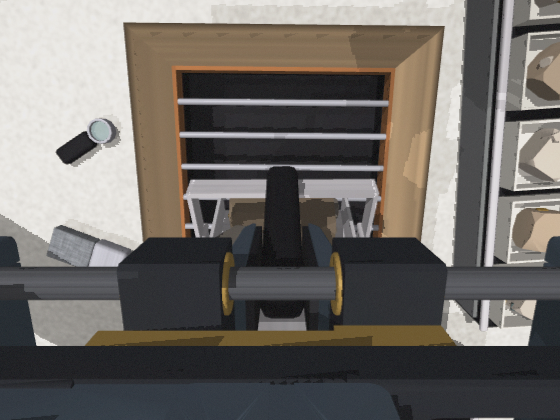

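Emit:
play_rows(increments=[[0,-1,2,0,1],[0,-2,3,0,1],[0,-2,4,0,1],[0,-3,6,0,1],[0,-3,6,0,1],[0,-3,6,0,1],[0,-3,6,0,1],[0,-3,6,0,1],[0,0,0,0,1],[0,0,0,0,1]], newtons=14)

```text
time_s: 19.95
ee_pos: [596.1, -42.1, 292.0]
ee_rot: [180.0, 0.0, 86.0]
force: [-0.5, -1.0, -3.9]
gripper_width: 20.0
```

```bash
python3 look.py s17.png;python3 -c "
from h import *
snap('wrist','w17.png')
s,im=snap('scene','o17.png')
cv2.imwrite('pics/o17c.png',cv2.resize(im[180:300,200:350,::-1],None,fx=4,fy=4,interpolation=3))"
```

```text
19.95 [596.1 -42.1 292. ] [-0.5  -0.98 -3.92] [-0.23  0.11  0.09] 20.0
```

View pics/s17.png

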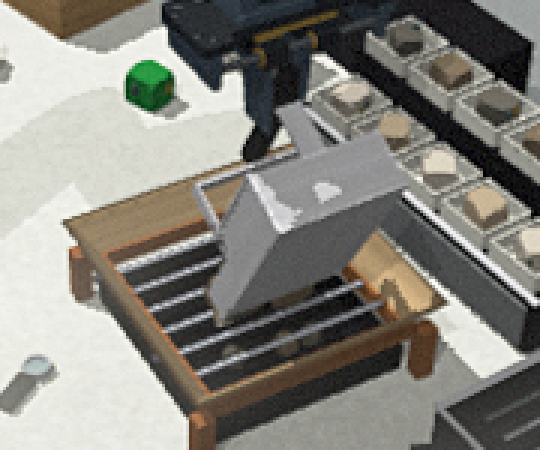

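View pics/w17.png

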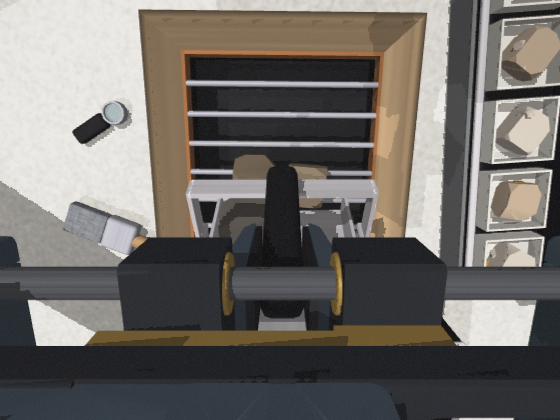

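View pics/o17c.png

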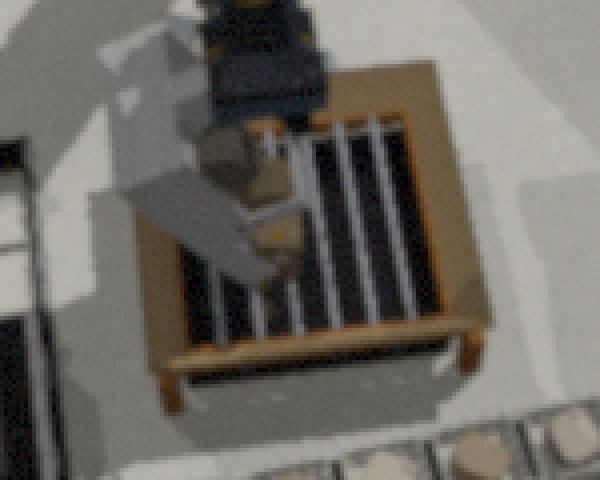

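Emit:
play_rows(increments=[[0,-3,6,0,1],[0,-3,6,0,1],[0,-4,8,0,1],[0,-4,8,0,1],[0,-4,8,0,1],[0,0,0,0,1],[0,0,0,0,1],[0,0,0,0,1]])

```text
time_s: 21.1
ee_pos: [595.9, -59.8, 327.5]
ee_rot: [-180.0, -0.0, 86.1]
force: [0.0, -0.1, -3.4]
gripper_width: 19.9
```

```bash
python3 look.py s18.png;python3 -c "
from h import *
snap('wrist','w18.png')
s,im=snap('scene','o18.png')
cv2.imwrite('pics/o18c.png',cv2.resize(im[180:300,200:350,::-1],None,fx=4,fy=4,interpolation=3))
print(s['force'])"
```

```text
21.1 [595.9 -59.8 327.5] [ 0.04 -0.06 -3.38] [ 0.06  0.06 -0.02] 19.9
[ 0.22912892  0.63531848 -3.27810582]
```

View pics/s18.png

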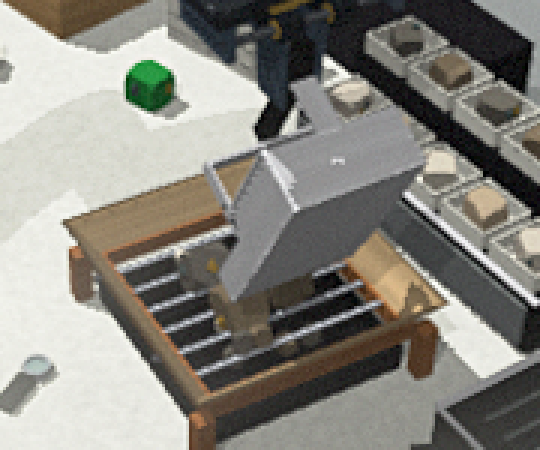

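View pics/w18.png

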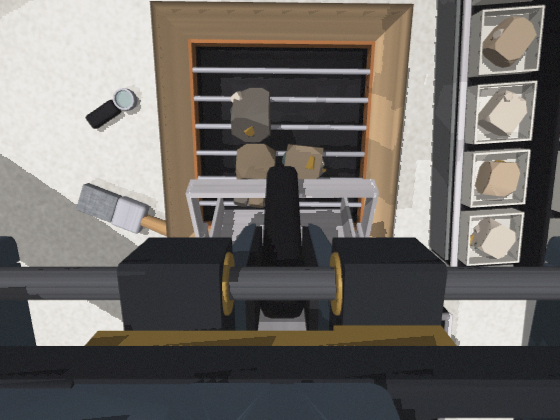

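View pics/o18c.png

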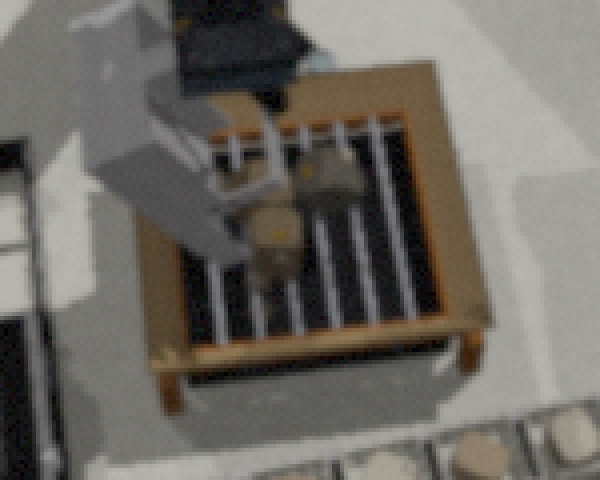

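Emit:
play_rows(increments=[[0,5,0,0,1],[-2,10,0,2,1],[-5,18,0,4,1],[-8,24,0,5,1],[-9,25,0,5,1],[-9,25,0,5,1],[-9,25,0,5,1],[-9,25,0,5,1],[-9,25,0,5,1],[-9,25,0,5,1],[-9,25,0,5,1],[-9,25,0,5,1],[-9,25,0,5,1],[-9,25,0,5,1],[-9,25,0,5,1],[-9,25,0,5,1],[-9,25,0,5,1],[-9,25,0,5,1],[-9,25,-10,1,1],[-8,15,-20,0,1]], newtons=18)

```text
time_s: 23.75
ee_pos: [437.3, 389.0, 298.5]
ee_rot: [179.9, 0.1, 168.2]
force: [-0.1, -0.2, -3.2]
gripper_width: 19.9
```

Emit:
play_rows(increments=[[0,0,-25,0,1],[0,0,-25,0,1],[0,0,-20,0,1],[0,0,0,0,1],[0,0,0,0,1]], newtons=5)

```text
time_s: 24.38
ee_pos: [438.3, 387.7, 229.1]
ee_rot: [179.9, 0.1, 168.1]
force: [-0.3, 0.2, -2.9]
gripper_width: 20.0
```

```bash
python3 -c "
from h import *
s,im=snap('side','s19.png')
print(s['ee_pos'],s['ee_rot'],s['force'])
cv2.imwrite('pics/s19c.png',cv2.resize(im[60:240,130:330,::-1],None,fx=3,fy=3,interpolation=3))
from tilt import model
for th in range(30,71,5):
    f=model(s['ee_pos'],s['ee_rot'][2],th)
    P=[f((0,-63,0)),f((0,63,0)),f((-150,-63,0)),f((-191,-63,7)),f((-191,63,7))]
    print(th,((proj('side',P)-[130,60])*3).round(0).tolist(),P[3].round())
"
```

```text
[438.33011318 387.66376641 229.05813432] [1.79910348e+02 7.33301735e-02 1.68090541e+02] [-0.25822462  0.21554986 -2.89707636]
30 [[260.0, 285.0], [228.0, 223.0], [145.0, 371.0], [109.0, 391.0], [86.0, 323.0]] [334. 345.  61.]
35 [[266.0, 278.0], [234.0, 216.0], [159.0, 371.0], [125.0, 393.0], [101.0, 325.0]] [349. 342.  54.]
40 [[271.0, 271.0], [239.0, 209.0], [172.0, 370.0], [141.0, 394.0], [117.0, 327.0]] [365. 339.  48.]
45 [[276.0, 263.0], [243.0, 201.0], [186.0, 369.0], [157.0, 394.0], [132.0, 327.0]] [381. 335.  43.]
50 [[280.0, 255.0], [247.0, 194.0], [200.0, 366.0], [173.0, 392.0], [147.0, 326.0]] [397. 332.  40.]
55 [[283.0, 247.0], [250.0, 186.0], [213.0, 362.0], [189.0, 390.0], [163.0, 324.0]] [414. 328.  38.]
60 [[286.0, 239.0], [253.0, 178.0], [226.0, 357.0], [205.0, 387.0], [178.0, 321.0]] [431. 325.  38.]
65 [[288.0, 230.0], [254.0, 169.0], [239.0, 352.0], [221.0, 382.0], [192.0, 317.0]] [448. 321.  39.]
70 [[289.0, 222.0], [255.0, 161.0], [252.0, 345.0], [236.0, 376.0], [207.0, 311.0]] [464. 318.  42.]
```

View pics/s19c.png

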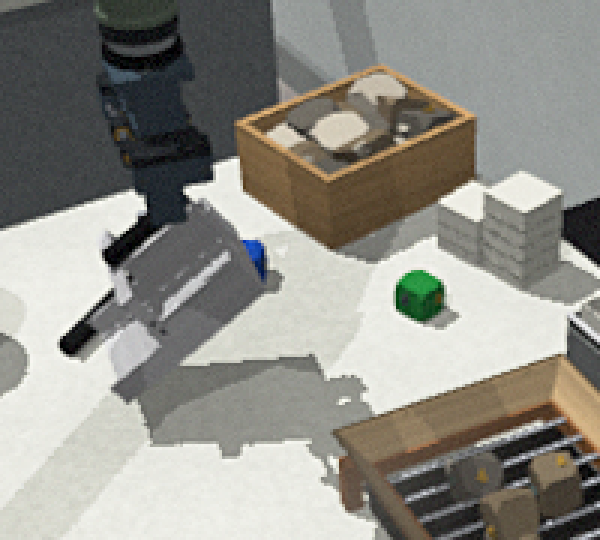

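Emit:
play_rows(increments=[[15,-3,0,0,1],[20,-4,0,0,1],[20,-4,0,0,1],[20,-4,0,0,1],[15,-3,0,0,1],[9,-2,-5,0,1],[0,0,-12,0,1],[0,0,-12,0,1],[0,0,-12,0,1],[0,0,-8,0,1],[4,-1,-5,0,1],[6,-1,-4,0,1],[6,-1,-4,0,1],[6,-1,-4,0,1],[6,-1,-4,0,1],[0,0,0,0,1]], newtons=6)

```text
time_s: 26.42
ee_pos: [566.5, 362.0, 158.4]
ee_rot: [179.9, 0.2, 168.0]
force: [2.3, -2.3, 1.6]
gripper_width: 20.0
```

```bash
cat > look2.py <<'E'
from h import *
import sys
s,im=snap('side','x2.png')
print(s['ee_pos'],s['ee_rot'],s['force'],s['torque'])
cv2.imwrite('pics/'+sys.argv[1],cv2.resize(im[60:240,130:330,::-1],None,fx=3,fy=3,interpolation=3))
from tilt import model
for th in range(0,45,5):
    f=model(s['ee_pos'],s['ee_rot'][2],th)
    P=[f((0,-63,0)),f((0,63,0)),f((-150,-63,0)),f((-191,-63,7)),f((-191,63,7))]
    print(th,((proj('side',P)-[130,60])*3).round(0).tolist(),P[3].round())
E
python3 look2.py s20.png
```

```text
[566.49839272 362.01602507 158.43906104] [1.79923916e+02 1.51308436e-01 1.68034632e+02] [ 2.34590466 -2.2813981   1.57272342] [-0.23382254 -0.49233544  0.05479273]
0 [[338.0, 344.0], [304.0, 281.0], [202.0, 375.0], [163.0, 378.0], [138.0, 312.0]] [390. 335.  60.]
5 [[346.0, 340.0], [312.0, 278.0], [213.0, 380.0], [174.0, 387.0], [148.0, 320.0]] [399. 333.  46.]
10 [[354.0, 336.0], [319.0, 273.0], [224.0, 385.0], [185.0, 394.0], [159.0, 328.0]] [410. 331.  33.]
15 [[361.0, 331.0], [327.0, 269.0], [235.0, 389.0], [198.0, 400.0], [171.0, 334.0]] [422. 328.  21.]
20 [[369.0, 325.0], [333.0, 264.0], [247.0, 392.0], [211.0, 406.0], [183.0, 340.0]] [434. 326.  10.]
25 [[376.0, 320.0], [340.0, 258.0], [259.0, 394.0], [224.0, 410.0], [196.0, 344.0]] [448. 323.  -0.]
30 [[382.0, 313.0], [346.0, 252.0], [272.0, 395.0], [238.0, 413.0], [210.0, 347.0]] [462. 320.  -9.]
35 [[388.0, 307.0], [352.0, 246.0], [284.0, 395.0], [252.0, 415.0], [223.0, 349.0]] [477. 316. -17.]
40 [[393.0, 300.0], [357.0, 239.0], [297.0, 394.0], [267.0, 416.0], [237.0, 351.0]] [493. 313. -23.]
```

View pics/s20.png

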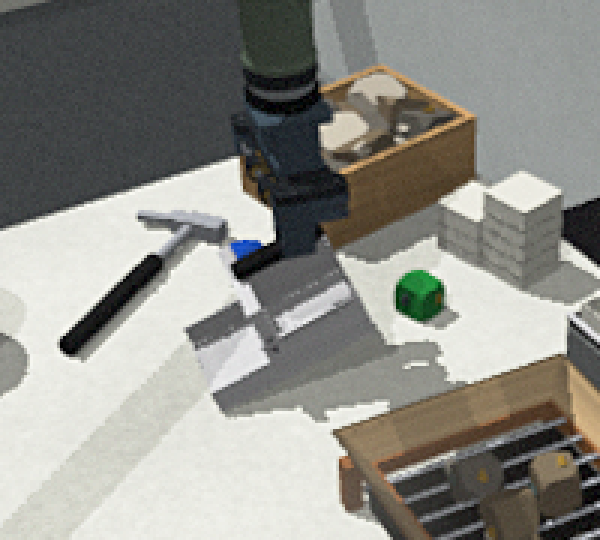

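Emit:
play_rows(increments=[[6,-1,-5,0,1],[7,-2,-5,0,1],[6,-1,-5,0,1],[7,-2,-6,0,1],[6,-1,-6,0,1],[6,-1,-6,0,1],[5,-1,-6,0,1],[5,-1,-6,0,1],[4,-1,-4,0,1],[2,0,-3,0,1],[0,0,-1,0,1],[0,0,-1,0,1],[0,0,0,0,1]])

```text
time_s: 28.1
ee_pos: [619.0, 350.6, 105.8]
ee_rot: [-180.0, 0.0, 168.1]
force: [-3.8, -2.6, 5.4]
gripper_width: 19.6
```

```bash
python3 look2.py s21.png
```

```text
[618.96301417 350.55961835 105.79491045] [-1.79980754e+02  2.51834446e-02  1.68061724e+02] [-3.79107249 -2.60342576  5.36763728] [-0.43241496  0.59662702  0.07042892]
0 [[386.0, 371.0], [351.0, 309.0], [256.0, 402.0], [219.0, 405.0], [191.0, 339.0]] [443. 323.   8.]
5 [[394.0, 367.0], [358.0, 305.0], [266.0, 407.0], [229.0, 413.0], [200.0, 347.0]] [452. 321.  -6.]
10 [[402.0, 363.0], [366.0, 301.0], [276.0, 411.0], [239.0, 420.0], [211.0, 355.0]] [463. 319. -20.]
15 [[409.0, 358.0], [373.0, 297.0], [287.0, 415.0], [251.0, 426.0], [222.0, 361.0]] [474. 317. -32.]
20 [[416.0, 353.0], [380.0, 292.0], [298.0, 418.0], [263.0, 431.0], [234.0, 366.0]] [487. 314. -43.]
25 [[423.0, 348.0], [386.0, 287.0], [310.0, 419.0], [276.0, 435.0], [246.0, 370.0]] [500. 311. -53.]
30 [[429.0, 342.0], [392.0, 281.0], [322.0, 420.0], [289.0, 438.0], [259.0, 373.0]] [515. 308. -62.]
35 [[435.0, 335.0], [397.0, 275.0], [334.0, 420.0], [303.0, 440.0], [272.0, 375.0]] [530. 305. -69.]
40 [[440.0, 329.0], [402.0, 268.0], [346.0, 419.0], [317.0, 441.0], [285.0, 376.0]] [546. 302. -75.]
```

View pics/s21.png

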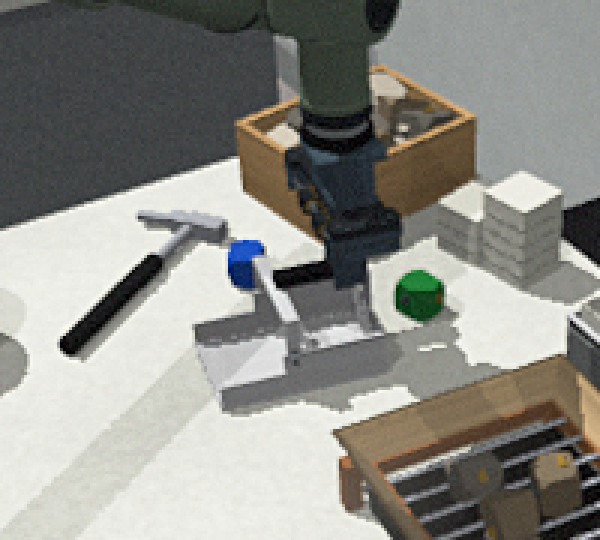

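Emit:
play_rows(increments=[[0,0,-1,0,1],[0,0,0,0,1],[0,0,0,0,0.85],[0,0,0,0,0.5],[0,0,0,0,0.3],[0,0,0,0,0],[0,0,0,0,0],[0,0,10,0,0],[0,0,25,0,0],[0,0,35,0,0],[0,0,40,0,0],[0,0,40,0,0],[0,0,20,0,0]])

```text
time_s: 29.78
ee_pos: [619.8, 351.4, 277.0]
ee_rot: [179.8, 0.2, 168.0]
force: [-0.2, 0.5, -0.1]
gripper_width: 91.3
```

```bash
python3 look2.py s22.png; python3 -c "
from h import *
snap('wrist','w22.png')"
```

```text
[619.75217142 351.4439129  277.00257295] [179.79317911   0.23529703 168.0434559 ] [-0.23894863  0.47113599 -0.07262931] [ 0.00862899 -0.00381226  0.00243676]
0 [[381.0, 241.0], [344.0, 181.0], [241.0, 270.0], [201.0, 273.0], [172.0, 210.0]] [443. 324. 179.]
5 [[390.0, 237.0], [352.0, 178.0], [252.0, 277.0], [212.0, 283.0], [183.0, 219.0]] [453. 322. 165.]
10 [[398.0, 233.0], [360.0, 174.0], [263.0, 283.0], [224.0, 291.0], [194.0, 228.0]] [463. 320. 152.]
15 [[406.0, 227.0], [367.0, 169.0], [275.0, 287.0], [236.0, 299.0], [206.0, 235.0]] [475. 318. 139.]
20 [[414.0, 222.0], [375.0, 163.0], [287.0, 291.0], [249.0, 305.0], [219.0, 242.0]] [488. 315. 128.]
25 [[421.0, 216.0], [381.0, 158.0], [300.0, 293.0], [263.0, 310.0], [232.0, 247.0]] [501. 312. 118.]
30 [[428.0, 209.0], [388.0, 151.0], [312.0, 295.0], [277.0, 314.0], [246.0, 251.0]] [516. 309. 109.]
35 [[434.0, 202.0], [394.0, 144.0], [325.0, 295.0], [292.0, 316.0], [260.0, 254.0]] [531. 306. 102.]
40 [[440.0, 195.0], [399.0, 137.0], [338.0, 294.0], [307.0, 318.0], [274.0, 255.0]] [546. 303.  96.]
```

View pics/s22.png

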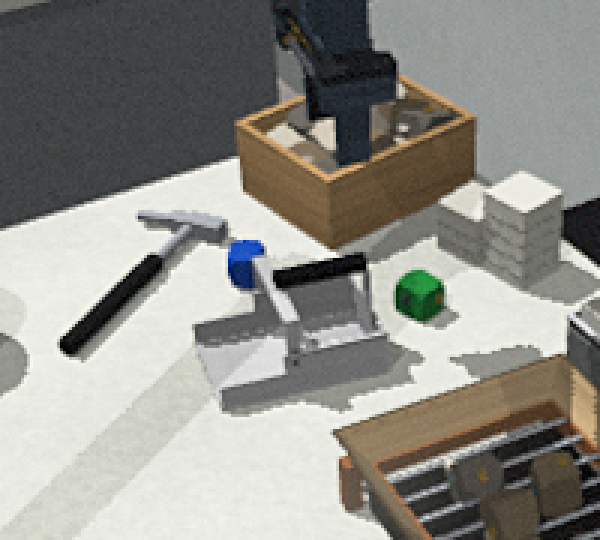

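View pics/w22.png

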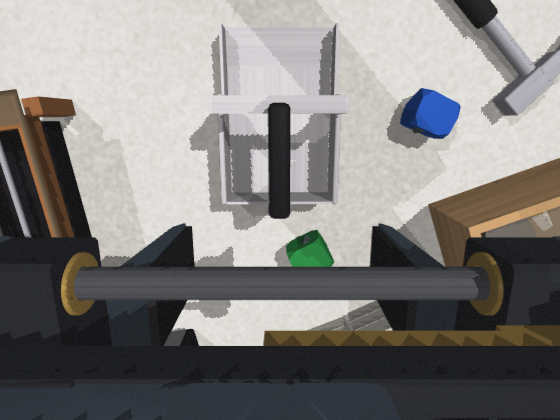

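Emit:
play_rows(increments=[[0,-10,15,0,0],[1,-25,18,1,0],[2,-30,20,1,0],[2,-35,0,1,0],[2,-40,0,1,0],[2,-40,0,1,0],[2,-40,0,1,0],[3,-40,0,1,0],[3,-40,0,1,0],[3,-35,0,0,0],[0,-20,0,0,0],[0,-11,0,0,0],[0,0,0,0,0],[0,0,0,0,0]])

```text
time_s: 31.62
ee_pos: [639.1, -13.9, 326.0]
ee_rot: [180.0, -0.0, 176.1]
force: [-0.1, 0.3, 0.4]
gripper_width: 91.5
```

```bash
python3 -c "
from h import *
s,_=snap('wrist','w23.png'); print(s['ee_pos'],s['ee_rot'])
s,im=snap('side','s23.png')
cv2.imwrite('pics/s23c.png',cv2.resize(im[170:390,220:480,::-1],None,fx=2.7,fy=2.7,interpolation=3))"
```

```text
[639.06675405 -13.90082522 325.98978478] [ 1.79962564e+02 -4.09849134e-03  1.76105126e+02]
```

View pics/w23.png

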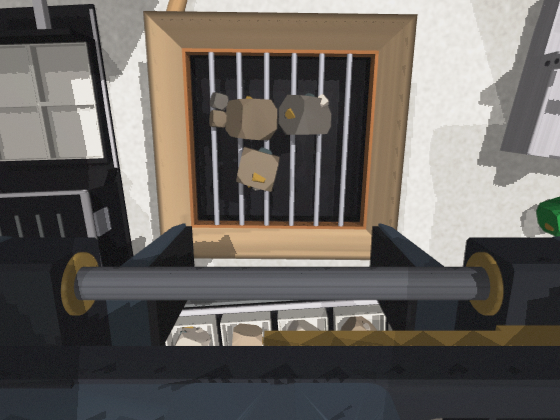

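View pics/s23c.png

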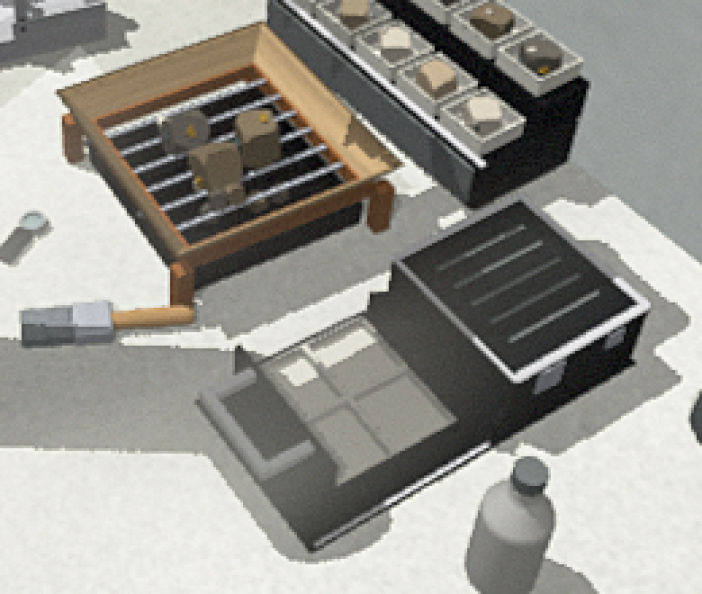

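```bash
python3 -c "
import cv2
im=cv2.imread('pics/w23.png'); cv2.imwrite('pics/w23c.png',cv2.resize(im[60:220,190:350],None,fx=4,fy=4,interpolation=3))
im=cv2.imread('pics/s23.png'); cv2.imwrite('pics/s23d.png',cv2.resize(im[190:270,255:355],None,fx=7,fy=7,interpolation=3))"
```

```text
(no output)
```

View pics/w23c.png

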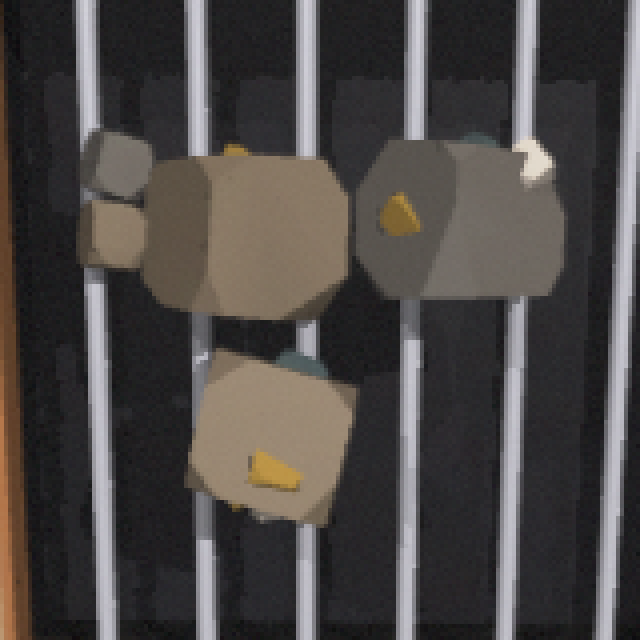

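View pics/s23d.png

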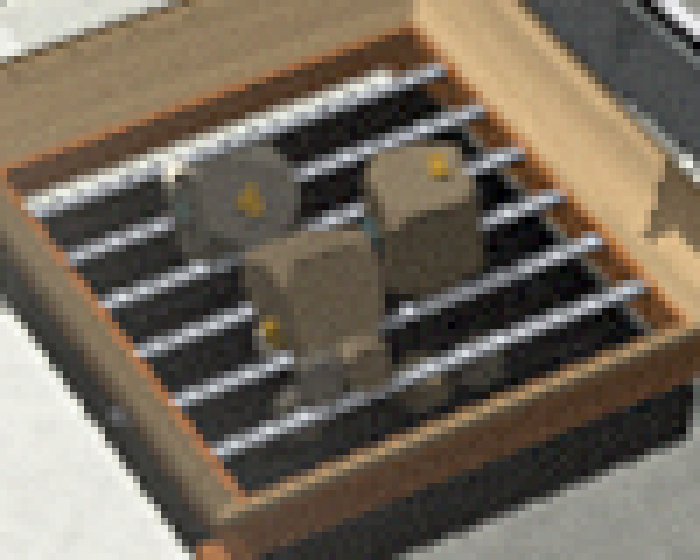

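```bash
python3 -c "
from h import *
s=env.state()
print(s['time_s'])
for n,p in dict(bot=(274,437),dark=(460,220),left=(248,238)).items():
    print(n,atz('wrist',190+p[0]/4,60+p[1]/4,103,s).round(1),atz('wrist',190+p[0]/4,60+p[1]/4,83,s).round(1))
c=np.array([600.,-14,0]);y=np.radians(-4.2)
R=np.array([[np.cos(y),-np.sin(y),0],[np.sin(y),np.cos(y),0],[0,0,1]])
for yy in(-77.5,-46.5,-15.5,15.5,46.5,77.5):
    print(yy,[((proj('wrist',c+R@[x,yy,63],s)[0]-[190,60])*4).round() for x in(-100,0,100)])
"
```

```text
31.725
bot [622.3 -37.5 103. ] [624.8 -39.   83. ]
dark [568.9  15.8 103. ] [568.7  17.1  83. ]
left [569.7 -39.9 103. ] [569.5 -41.5  83. ]
-77.5 [array([ 77., -29.]), array([ 93., 337.]), array([106., 662.])]
-46.5 [array([189., -29.]), array([198., 337.]), array([205., 663.])]
-15.5 [array([301., -28.]), array([303., 338.]), array([305., 663.])]
15.5 [array([413., -27.]), array([408., 339.]), array([404., 664.])]
46.5 [array([525., -27.]), array([514., 339.]), array([504., 664.])]
77.5 [array([637., -26.]), array([619., 340.]), array([603., 665.])]
```

Emit:
play_rows(increments=[[-3,-4,-20,-3,0],[-4,-6,-30,-4,0],[-4,-6,-40,-4,0],[-3,-4,-40,-2,0],[-2,-4,-35,0,0],[0,0,-30,0,0],[0,0,-20,0,0],[0,0,-12,0,0],[0,0,-9,0,0],[0,0,0,0,0],[0,0,0,0,0]])

```text
time_s: 33.1
ee_pos: [623.7, -38.9, 90.7]
ee_rot: [180.0, 0.1, 163.0]
force: [0.6, -0.5, 0.1]
gripper_width: 91.6
```

```bash
python3 -c "
from h import *
s,_=snap('wrist','w24.png'); print(s['ee_pos'],s['ee_rot'],s['force'])
s,im=snap('side','s24.png')
cv2.imwrite('pics/s24c.png',cv2.resize(im[170:270,240:370,::-1],None,fx=5,fy=5,interpolation=3))
for p in [(408,390),(408,380)]: print(atz('side',*p,0))
print(atz('scene',125,262,0))"
```

```text
[623.65725197 -38.92561023  90.74852571] [1.79974557e+02 8.67172627e-02 1.63045583e+02] [ 0.58012454 -0.52298125  0.13180259]
[ 525.82138834 -534.42584761    0.        ]
[ 543.05354981 -516.4325153     0.        ]
[ 547.3760733  -530.37555351    0.        ]
```

View pics/w24.png

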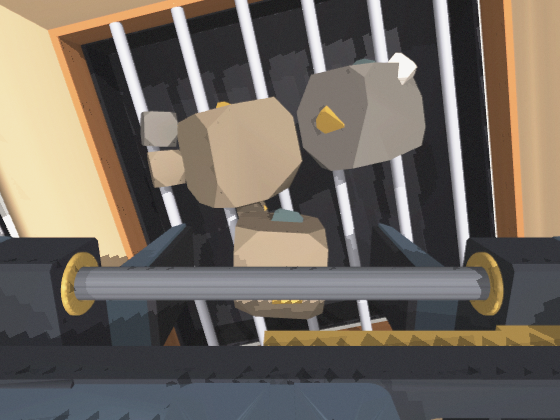

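View pics/s24c.png

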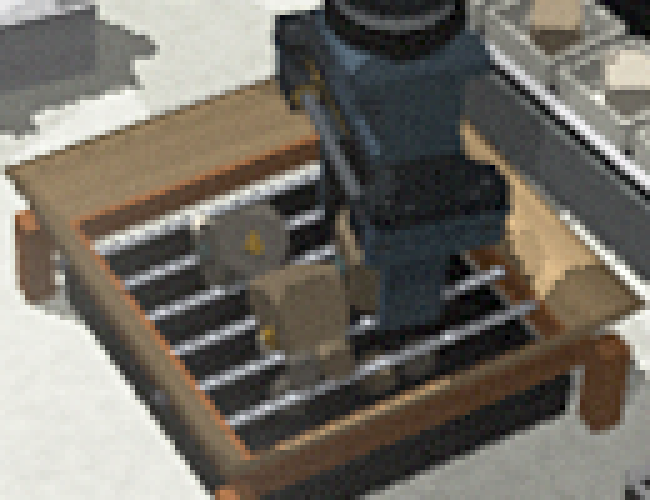

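Emit:
play_rows(increments=[[0,0,0,0,1],[0,0,0,0,1],[0,0,0,0,1],[0,0,0,0,1],[0,0,0,0,1],[0,0,4,0,1],[0,0,10,0,1],[0,0,20,0,1],[0,0,30,0,1],[0,0,30,0,1],[0,0,30,0,1],[0,0,30,0,1],[0,0,20,0,1],[0,0,0,0,1]], newtons=25)

```text
time_s: 34.95
ee_pos: [623.9, -39.0, 266.4]
ee_rot: [179.9, 0.3, 163.0]
force: [-0.0, 0.4, -1.7]
gripper_width: 39.8
```

```bash
python3 -c "
from h import *
s,_=snap('wrist','w25.png'); print(s['ee_pos'],s['ee_rot'],s['force'])"
```

```text
[623.89293433 -38.98151099 266.38788329] [179.9344653    0.26226402 163.04089127] [-0.02863425  0.37011708 -1.69445675]
```

View pics/w25.png

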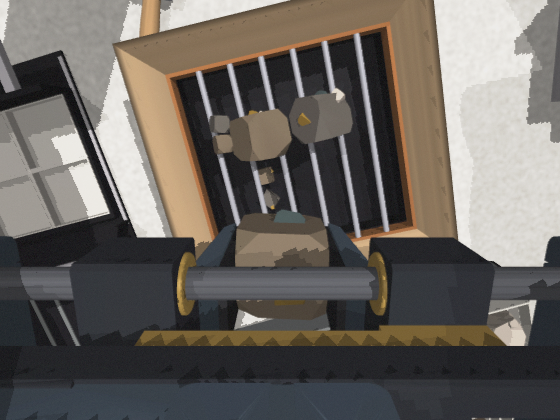

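Emit:
play_rows(increments=[[0,-15,0,2,1],[-2,-25,0,3,1],[-3,-35,0,3,1],[-3,-40,0,3,1],[-4,-40,0,3,1],[-4,-40,0,3,1],[-4,-35,0,0,1],[-4,-25,0,0,1],[0,-15,0,0,1],[0,-6,0,0,1],[0,0,0,0,1],[0,0,0,0,1]])

```text
time_s: 36.5
ee_pos: [599.3, -313.9, 264.1]
ee_rot: [180.0, 0.0, -179.9]
force: [-0.5, 0.3, -0.9]
gripper_width: 40.1
```

```bash
python3 -c "
from h import *
s,_=snap('wrist','w26.png'); print(s['ee_pos'],s['ee_rot'],s['force'],s['qpos'])"
```

```text
[ 599.34259535 -313.91885688  264.10209505] [ 1.79970288e+02  6.38151218e-03 -1.79896700e+02] [-0.51406314  0.33899669 -0.87703142] [-2.86320558e+01  2.68213127e+01  7.11337716e+01  2.94030101e-02
  8.20536054e+01 -1.18739425e+02]
```

View pics/w26.png

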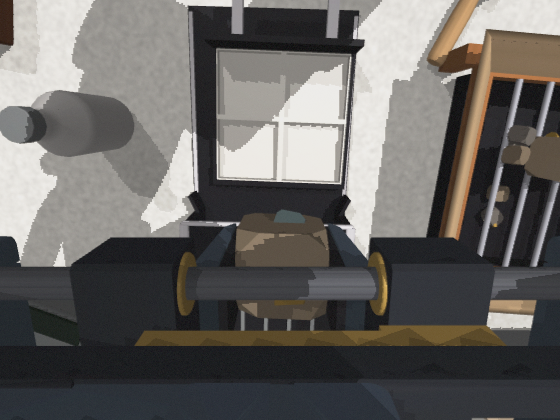

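```bash
python3 -c "
from h import *
im=cv2.imread('pics/w26.png'); cv2.imwrite('pics/w26c.png',cv2.resize(im[0:230,180:370],None,fx=3,fy=3,interpolation=3))"
```

```text
(no output)
```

View pics/w26c.png

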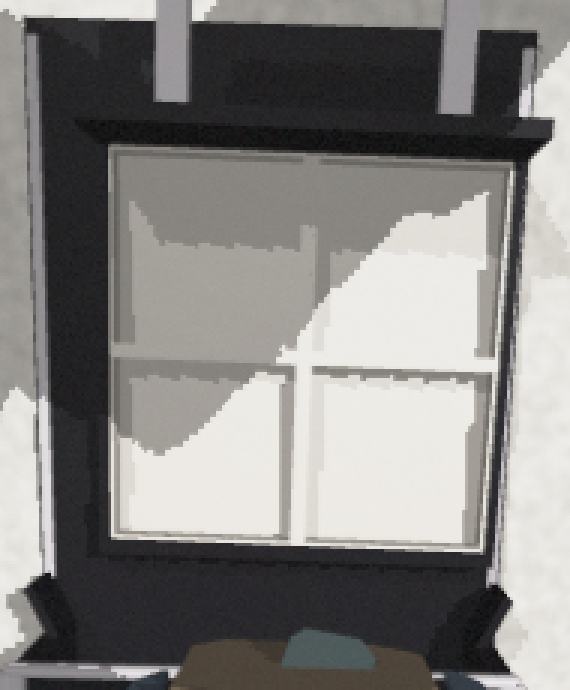

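```bash
cat > w26.py <<'E'
from h import *
s=dict(ee_pos=np.array([599.34,-313.92,264.1]),ee_rot=np.array([180,0,-179.9]))
def q(p,z): return atz('wrist',180+p[0]/3,p[1]/3,z,s)[:2].round(1)
print('tray',[q(p,20) for p in [(109,146),(515,162),(482,550),(110,540)]], 'cross',q((300,360),20))
print('board left/right',[q(p,4) for p in [(32,35),(48,575)]],[q(p,4) for p in [(532,50),(494,585)]])
print('panel top',[q(p,60) for p in [(75,122),(553,122)]])
print('posts',[q(p,50) for p in [(170,100),(460,112)]])
print('mouth roof',[q(p,82) for p in [(5,668),(560,675)]])
E
python3 w26.py
```

```text
tray [array([ 459.4, -382.9]), array([ 464.5, -239.8]), array([ 603.2, -245.6]), array([ 599.6, -388.6])] cross [ 532.4 -315.7]
board left/right [array([ 419.8, -411.6]), array([ 616.5, -417.2])] [array([ 424.4, -232.6]), array([ 620.3, -237.4])]
panel top [array([ 459.8, -386.4]), array([ 459.6, -235.7])]
posts [array([ 451.2, -357.4]), array([ 454.7, -263.8])]
mouth roof [array([ 632.6, -414. ]), array([ 634.8, -228.2])]
```

Emit:
play_rows(increments=[[-5,-6,-10,-1,1],[-8,-8,-25,-1,1],[-8,-8,-35,-0.4,1],[-8,-8,-35,0,1],[-4,-8,-35,0,1],[0,0,-30,0,1],[0,0,-25,0,1],[0,0,-15,0,1],[0,0,-10,0,1],[0,0,-4,0,1],[0,0,-2,0,1],[0,0,0,0,1]])

```text
time_s: 38.05
ee_pos: [566.4, -353.1, 38.6]
ee_rot: [-180.0, 0.1, 177.6]
force: [-0.4, 0.4, -0.4]
gripper_width: 40.1
```

```bash
python3 -c "
from h import *
s,_=snap('wrist','w27.png'); print(s['ee_pos'],s['ee_rot'],s['force'])
s,im=snap('side','s27.png')
cv2.imwrite('pics/s27c.png',cv2.resize(im[230:390,280:480,::-1],None,fx=3.5,fy=3.5,interpolation=3))"
```

```text
[ 566.40026788 -353.10387855   38.55404926] [-1.79973981e+02  5.28102946e-02  1.77642311e+02] [-0.42269188  0.38022607 -0.39054637]
```

View pics/w27.png

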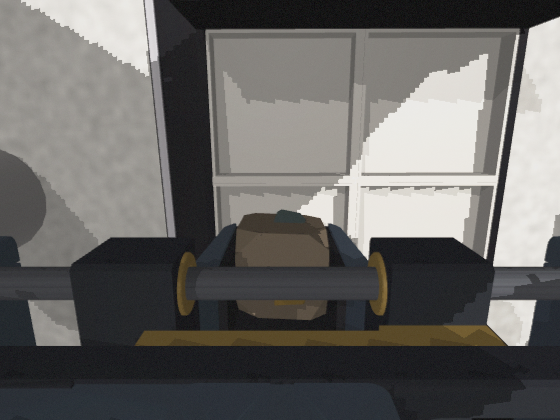

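View pics/s27c.png

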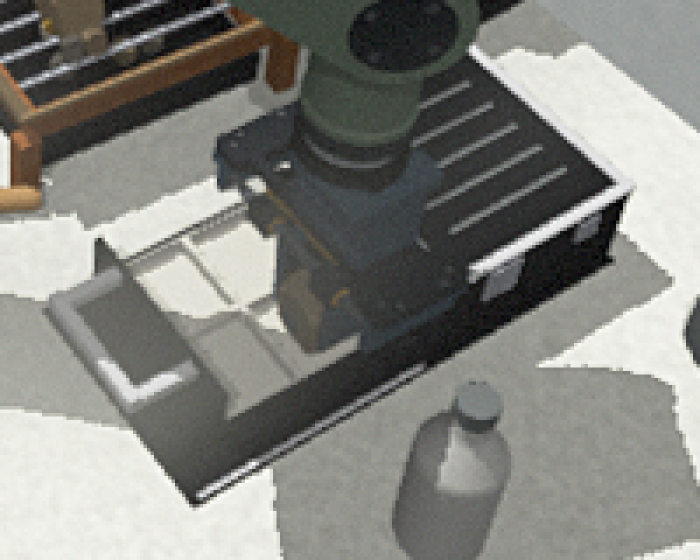

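Emit:
play_rows(increments=[[0,0,-1,0,1],[0,0,-1,0,1],[0,0,0,0,1]])

```text
time_s: 38.52
ee_pos: [566.4, -353.1, 37.4]
ee_rot: [-180.0, 0.1, 177.6]
force: [-0.7, 1.1, 5.1]
gripper_width: 39.9
```

Emit:
play_rows(increments=[[0,0,-1,0,1],[0,0,0,0,1],[0,0,0,0,1]])

```text
time_s: 38.9
ee_pos: [566.4, -353.1, 37.3]
ee_rot: [-180.0, 0.1, 177.6]
force: [-2.0, 2.5, 10.4]
gripper_width: 39.9
```

Emit:
play_rows(increments=[[0,0,1,0,1],[0,0,0,0,0.5],[0,0,0,0,0.45],[0,0,1,0,0.4],[0,0,10,0,0.4],[0,0,20,0,0.3],[0,0,30,0,0],[0,0,40,0,0],[0,0,40,0,0],[0,0,40,0,0],[0,0,40,0,0]])

```text
time_s: 40.28
ee_pos: [566.0, -352.9, 259.2]
ee_rot: [-180.0, 0.1, 177.6]
force: [-0.1, -0.6, 0.5]
gripper_width: 91.2
```

Emit:
play_rows(increments=[[0,15,0,0,0],[5,25,10,0,0],[5,35,10,0,0],[8,40,10,0,0],[8,40,10,0,0],[8,40,10,0,0],[8,40,0,0,0],[8,40,0,0,0],[8,30,0,0,0],[5,20,0,0,0],[0,10,0,0,0],[0,0,0,0,0],[0,0,0,0,0]])

```text
time_s: 41.9
ee_pos: [628.9, -18.9, 307.0]
ee_rot: [-180.0, -0.0, 177.6]
force: [-0.1, -0.4, -0.7]
gripper_width: 91.1
```

```bash
python3 -c "
from h import *
s,_=snap('wrist','w28.png'); print(s['ee_pos'],s['ee_rot'],s['force'])
s,im=snap('side','s28.png')
cv2.imwrite('pics/s28c.png',cv2.resize(im[170:390,220:480,::-1],None,fx=2.7,fy=2.7,interpolation=3))"
```

```text
[628.86801023 -18.85487143 306.99287239] [-1.79974247e+02 -1.02969310e-02  1.77583631e+02] [-0.0828704  -0.37117158 -0.66070999]
```

View pics/w28.png

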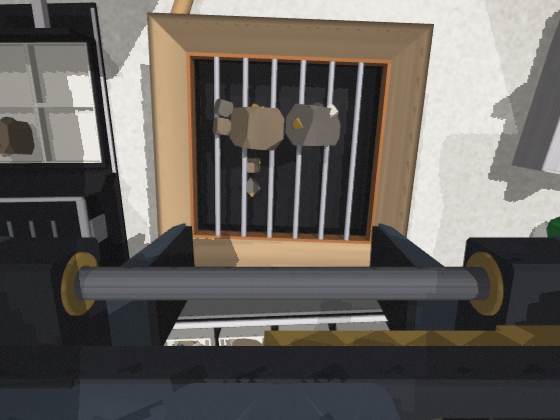

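View pics/s28c.png

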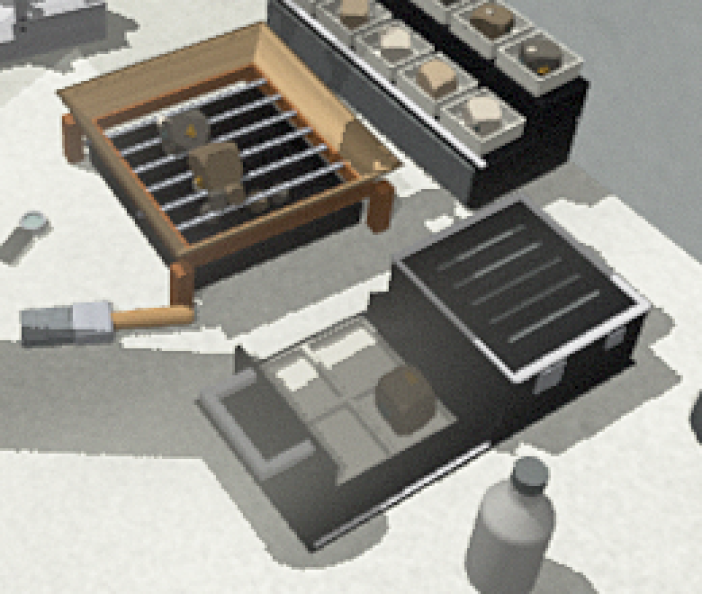

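Emit:
play_rows(increments=[[-6,-2,-5,-9.6,0],[-6,-2,-10,-10,0],[-6,-2,-15,-10,0],[-6,-2,-15,-10,0],[-6,-3,-15,-10,0],[-6,-3,-15,-10,0],[-6,-2,-15,-10,0],[-6,-2,-15,-10,0],[-6,-2,-15,-10,0],[-5.5,-1.6,-15,-2,0],[0,0,-15,0,0],[0,0,0,0,0],[0,0,0,0,0]])

```text
time_s: 43.62
ee_pos: [570.2, -39.7, 157.4]
ee_rot: [179.9, 0.0, 86.0]
force: [-0.9, 0.1, 1.0]
gripper_width: 91.1
```

```bash
python3 -c "
from h import *
s,_=snap('wrist','w29.png'); print(s['ee_pos'],s['ee_rot'],s['force'])"
```

```text
[570.20665656 -39.66552084 157.40340225] [1.79934157e+02 1.14921843e-04 8.60494991e+01] [-0.85637324  0.14926747  1.03605521]
```

View pics/w29.png

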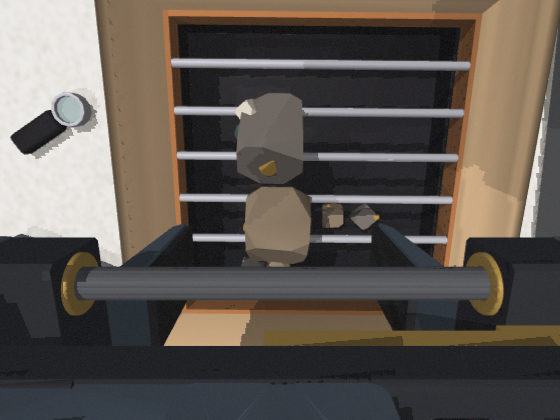

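Emit:
play_rows(increments=[[0,-0.5,-15,0,0],[0,0,-20,0,0],[0,0,-17,0,0],[0,0,-10,0,0],[0,0,-5,0,0],[0,0,0,0,0],[0,0,0,0,1],[0,0,0,0,1],[0,0,0,0,1],[0,0,0,0,1],[0,0,0,0,1],[0,0,4,0,1],[0,0,10,0,1],[0,0,20,0,1],[0,0,30,0,1],[0,0,30,0,1],[0,0,30,0,1],[0,0,20,0,1],[0,0,0,0,1]], newtons=25)

```text
time_s: 46.05
ee_pos: [570.5, -40.1, 236.2]
ee_rot: [179.7, 0.0, 86.0]
force: [0.4, -0.3, -0.6]
gripper_width: 42.6
```

```bash
python3 -c "
from h import *
s,im=snap('wrist','w30.png'); print(s['ee_pos'],s['ee_rot'],s['force'])
s,im=snap('side','s30.png')
cv2.imwrite('pics/s30c.png',cv2.resize(im[170:270,240:370,::-1],None,fx=5,fy=5,interpolation=3))"
```

```text
[570.54566103 -40.09771826 236.19845371] [1.79727199e+02 4.20738401e-03 8.60436911e+01] [ 0.36503784 -0.33479185 -0.59776824]
```

View pics/w30.png

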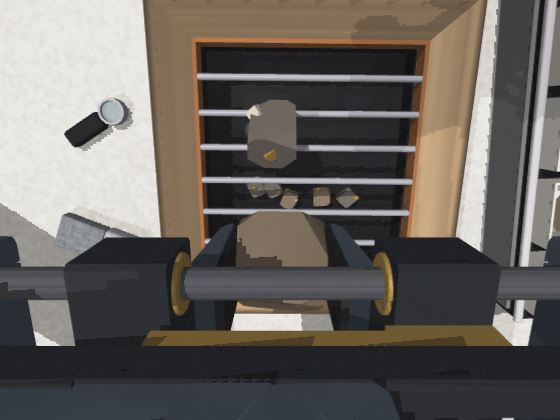

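View pics/s30c.png

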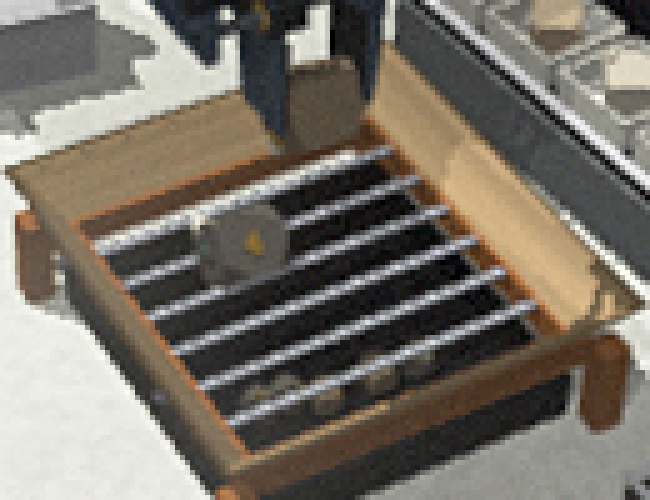

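Emit:
play_rows(increments=[[0,-8,5,5,1],[0,-15,5,10,1],[0,-22,0,10,1],[0,-25,0,10,1],[0,-25,0,10,1],[0,-25,0,10,1],[0,-25,0,10,1],[0,-25,0,10,1],[0,-25,0,10,1],[-1,-20,0,6.7,1],[0,-15,-10,0,1],[0,-10,-20,0,1],[0,0,-30,0,1],[0,0,-20,0,1],[0,0,0,0,1],[0,0,0,0,1]])

```text
time_s: 48.15
ee_pos: [568.9, -280.1, 164.2]
ee_rot: [-180.0, 0.0, 177.7]
force: [0.5, -0.3, -0.6]
gripper_width: 42.2
```

```bash
python3 -c "
from h import *
s,im=snap('wrist','w31.png'); print(s['ee_pos'],s['ee_rot'],s['force'])"
```

```text
[ 568.87883294 -280.05544355  164.17348174] [-1.79996904e+02  2.06350523e-02  1.77706130e+02] [ 0.4921089  -0.28408073 -0.64258617]
```

View pics/w31.png

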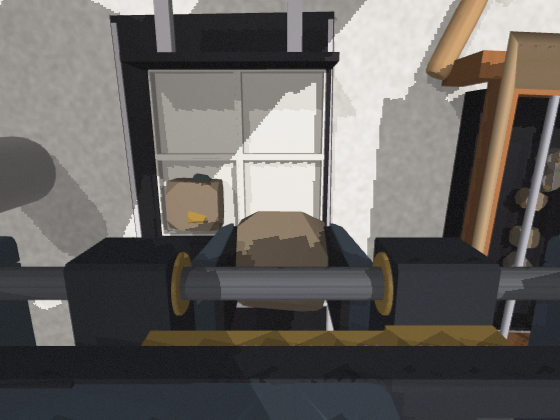

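```bash
python3 -c "
from h import *
s=env.state(); print(atz('wrist',239,157,20,s),atz('wrist',325,157,20,s))"
```

```text
[ 531.76284362 -314.80497335   20.        ] [ 534.69916318 -241.54073316   20.        ]
```

Emit:
play_rows(increments=[[0,0,-20,0,1],[0,0,-30,0,1],[0,0,-30,0,1],[0,0,-25,0,1],[0,0,-12,0,1],[0,0,-7,0,1],[0,0,-2,0,1],[0,0,0,0,1]])

```text
time_s: 49.2
ee_pos: [569.9, -279.7, 45.1]
ee_rot: [-180.0, 0.3, 177.7]
force: [-7.2, 8.0, 29.7]
gripper_width: 42.5
```

Emit:
play_rows(increments=[[0,0,-1,0,1],[0,0,0,0,1]])

```text
time_s: 49.45
ee_pos: [570.0, -279.7, 45.1]
ee_rot: [-180.0, 0.3, 177.7]
force: [-9.2, 7.6, 34.6]
gripper_width: 42.3
```

Emit:
play_rows(increments=[[0,0,5,0,1],[0,0,4,0,1],[0,0,0,0,1]])

```text
time_s: 49.82
ee_pos: [569.0, -280.4, 46.4]
ee_rot: [-180.0, 0.1, 177.7]
force: [0.9, 1.0, -1.2]
gripper_width: 42.5
```

```bash
python3 -c "
from h import *
s,im=snap('wrist','w32.png'); print(s['ee_pos'],s['ee_rot'],s['force'])
s,im=snap('side','s32.png')
cv2.imwrite('pics/s32c.png',cv2.resize(im[230:390,280:480,::-1],None,fx=3.5,fy=3.5,interpolation=3))
s,im=snap('scene','o32.png')
cv2.imwrite('pics/o32c.png',cv2.resize(im[200:330,140:260,::-1],None,fx=5,fy=5,interpolation=3)[:600])"
```

```text
[ 569.0298043  -280.36326767   46.38995471] [-1.79968894e+02  6.21966829e-02  1.77735798e+02] [ 0.88969642  1.00139322 -1.17975781]
```

View pics/w32.png

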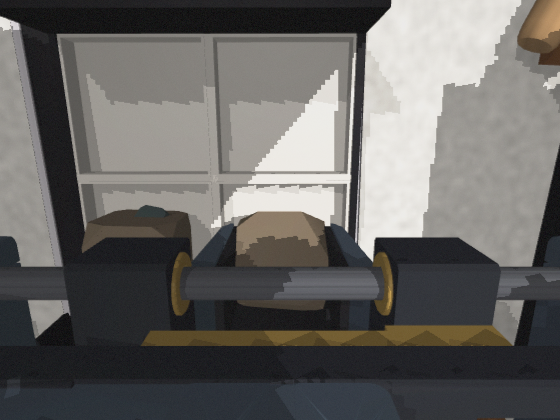

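View pics/s32c.png

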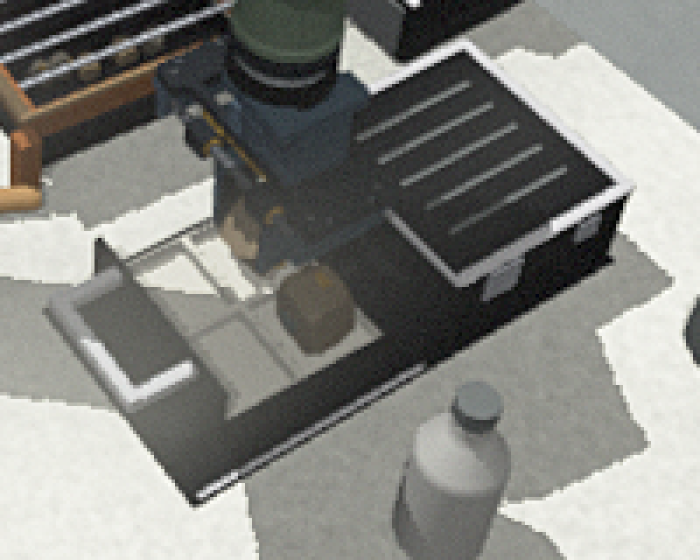

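Emit:
play_rows(increments=[[0,0,-1,0,1],[0,0,0,0,1]], newtons=10)

```text
time_s: 50.22
ee_pos: [569.0, -280.3, 45.7]
ee_rot: [-180.0, 0.0, 177.7]
force: [-0.8, -0.2, 7.2]
gripper_width: 42.7
```

Emit:
play_rows(increments=[[0,0,-1,0,1],[0,0,0,0,1]], newtons=6)

```text
time_s: 50.48
ee_pos: [568.6, -280.2, 44.6]
ee_rot: [-180.0, -0.0, 177.7]
force: [-0.8, 0.0, 7.2]
gripper_width: 43.2
```

Emit:
play_rows(increments=[[0,0,-1,0,1],[0,0,-1,0,1],[0,0,0,0,1]], newtons=4)

```text
time_s: 50.85
ee_pos: [568.3, -280.2, 41.9]
ee_rot: [-180.0, -0.0, 177.7]
force: [-2.2, -0.5, 4.6]
gripper_width: 43.1
```

Emit:
play_rows(increments=[[0,0,-1,0,1],[0,0,-1,0,1],[0,0,-1,0,1],[0,0,-1,0,1],[0,0,0,0,1]], newtons=3.5)

```text
time_s: 51.48
ee_pos: [568.6, -280.1, 37.8]
ee_rot: [-180.0, -0.0, 177.7]
force: [-1.5, -1.0, 3.2]
gripper_width: 42.8
```

```bash
python3 -c "
from h import *
s,im=snap('wrist','w33.png'); print(s['ee_pos'],s['ee_rot'],s['force'])
s,im=snap('side','s33.png')
cv2.imwrite('pics/s33c.png',cv2.resize(im[230:390,280:480,::-1],None,fx=3.5,fy=3.5,interpolation=3))"
```

```text
[ 568.56794139 -280.12612715   37.79444894] [-1.79999901e+02 -3.99914223e-03  1.77742423e+02] [-1.47366473 -0.99608623  3.2016576 ]
```

View pics/w33.png

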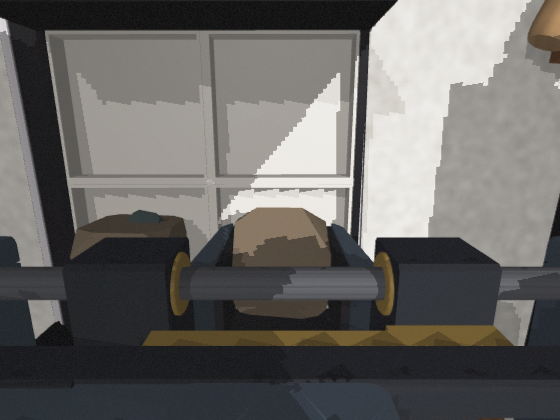

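View pics/s33c.png

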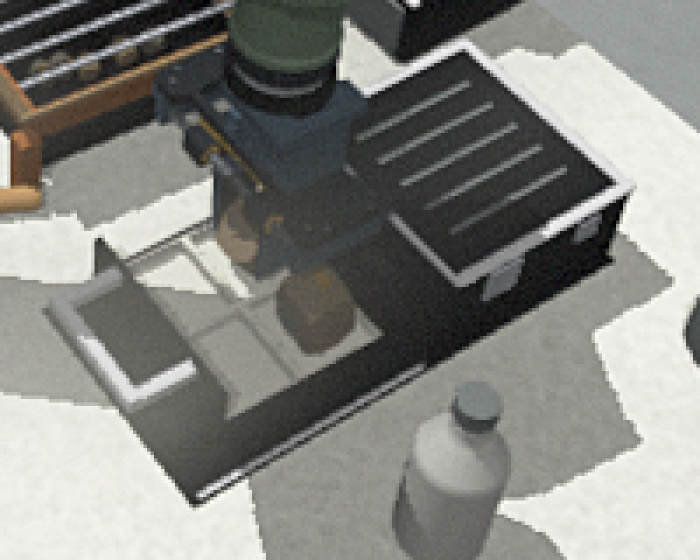

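Rock on the floor. Release gently and rise.

Emit:
play_rows(increments=[[0,0,0,0,0.5],[0,0,0,0,0.45],[0,0,1,0,0.4],[0,0,5,0,0.4],[0,0,15,0,0.4],[0,0,25,0,0.2],[0,0,40,0,0],[0,0,40,0,0],[0,0,40,0,0],[0,0,30,0,0],[0,0,0,0,0]])

```text
time_s: 52.95
ee_pos: [569.8, -280.7, 238.0]
ee_rot: [-179.8, 0.4, 177.7]
force: [0.8, 0.4, -0.3]
gripper_width: 91.2
```

```bash
python3 -c "
from h import *
s,im=snap('wrist','w34.png'); print(s['ee_pos'],s['ee_rot'],s['force'])
s,im=snap('side','s34.png')
cv2.imwrite('pics/s34c.png',cv2.resize(im[230:390,280:480,::-1],None,fx=3.5,fy=3.5,interpolation=3))
cv2.imwrite('pics/s34d.png',cv2.resize(im[185:265,250:350,::-1],None,fx=6,fy=6,interpolation=3))"
```

```text
[ 569.79961657 -280.66934811  238.01782756] [-179.8257312     0.38822124  177.74200799] [ 0.83342931  0.44211438 -0.28716677]
```

View pics/s34c.png

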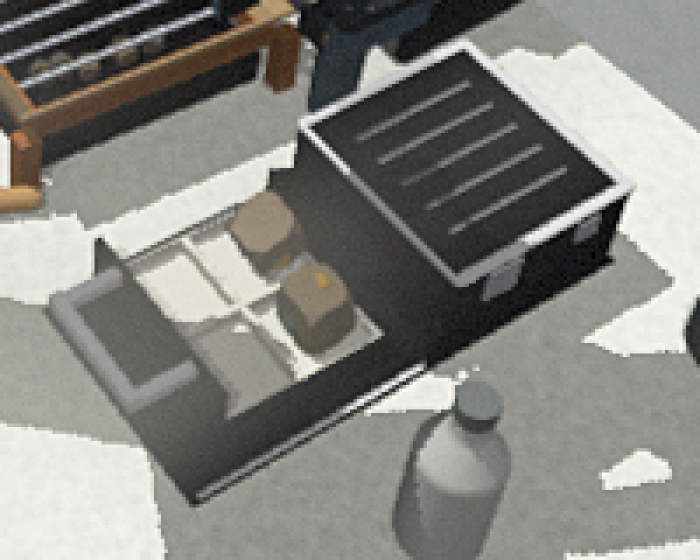

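View pics/s34d.png

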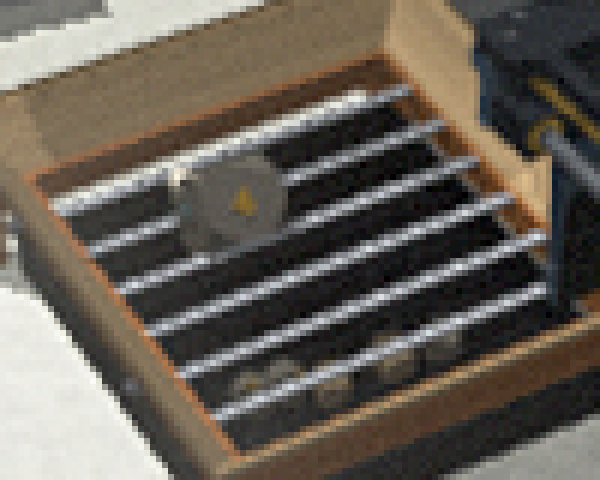

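Emit:
play_rows(increments=[[0,10,5,-5,0],[0,20,5,-10,0],[0,30,5,-10,0],[0,30,5,-10,0],[0,30,0,-10,0],[0,30,0,-10,0],[0,30,0,-10,0],[0,30,0,-10,0],[0,30,0,-10,0],[-1,30,-10,-6.7,0],[0,20,-20,0,0],[0,7,-30,0,0],[0,0,-30,0,0],[0,0,-11,0,0],[0,0,0,0,0],[0,0,0,0,0]])

```text
time_s: 55.05
ee_pos: [568.3, 16.8, 153.9]
ee_rot: [179.9, -0.0, 86.0]
force: [-0.6, -0.2, 0.7]
gripper_width: 91.3
```

```bash
python3 -c "
from h import *
s,_=snap('wrist','w35.png'); print(s['ee_pos'],s['ee_rot'],s['force'])"
```

```text
[568.25694135  16.80049746 153.89289291] [ 1.79894881e+02 -1.07404845e-02  8.60224692e+01] [-0.61332988 -0.17401698  0.73106628]
```

View pics/w35.png

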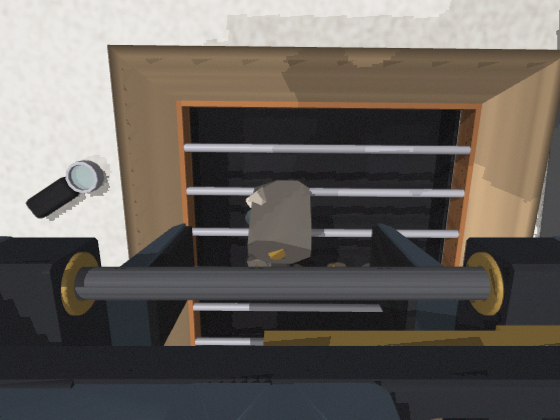

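Emit:
play_rows(increments=[[0,0,-15,0,0],[0,0,-20,0,0],[0,0,-15,0,0],[0,0,-9,0,0],[0,0,-4,0,0],[0,0,0,0,0],[0,0,0,0,1],[0,0,0,0,1],[0,0,0,0,1],[0,0,0,0,1],[0,0,0,0,1],[0,0,4,0,1],[0,0,10,0,1],[0,0,20,0,1],[0,0,30,0,1],[0,0,30,0,1],[0,0,30,0,1],[0,0,20,0,1],[0,0,0,0,1]], newtons=25)

```text
time_s: 57.48
ee_pos: [568.5, 17.0, 236.2]
ee_rot: [179.7, -0.0, 86.0]
force: [-0.6, -0.1, -1.8]
gripper_width: 40.7
```

```bash
python3 -c "
from h import *
s,im=snap('wrist','w36.png'); print(s['ee_pos'],s['ee_rot'],s['force'])
s,im=snap('side','s36.png')
cv2.imwrite('pics/s36c.png',cv2.resize(im[130:270,220:370,::-1],None,fx=4,fy=4,interpolation=3))"
```

```text
[568.51377687  16.98834668 236.17398081] [ 1.79732307e+02 -2.09691946e-02  8.60431747e+01] [-0.62411354 -0.14226509 -1.77763302]
```

View pics/s36c.png

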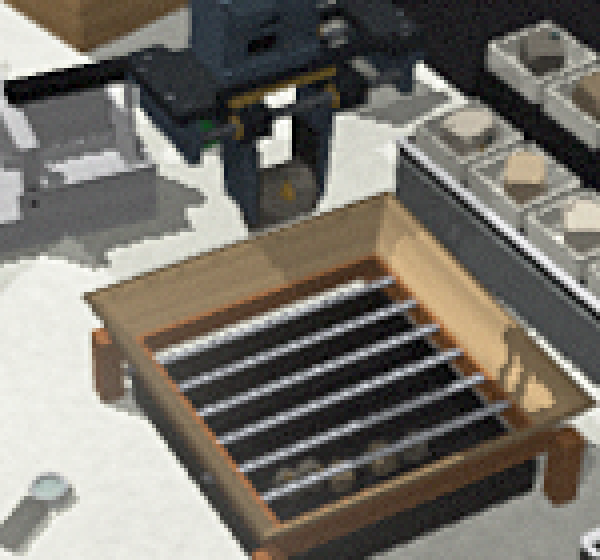

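Emit:
play_rows(increments=[[-2,-10,5,5,1],[-6,-20,5,10,1],[-8,-30,0,10,1],[-8,-30,0,10,1],[-8,-30,0,10,1],[-8,-30,0,10,1],[-8,-30,0,10,1],[-8,-30,0,10,1],[-8,-30,0,10,1],[-7,-28,0,6.7,1],[0,-17,-10,0,1],[0,-9.6,-20,0,1],[0,0,-30,0,1],[0,0,-20,0,1],[0,0,0,0,1],[0,0,0,0,1]])

```text
time_s: 59.58
ee_pos: [497.0, -277.6, 164.1]
ee_rot: [180.0, 0.0, 177.7]
force: [-0.6, 0.4, -0.1]
gripper_width: 41.1
```

```bash
python3 -c "
from h import *
s,im=snap('wrist','w37.png'); print(s['ee_pos'],s['ee_rot'],s['force'])
s,im=snap('side','s37.png')
cv2.imwrite('pics/s37c.png',cv2.resize(im[200:390,240:480,::-1],None,fx=3,fy=3,interpolation=3))"
```

```text
[ 497.02794091 -277.56472889  164.11225616] [1.79995161e+02 1.97429725e-02 1.77711959e+02] [-0.58752683  0.41080559 -0.08570468]
```

View pics/w37.png

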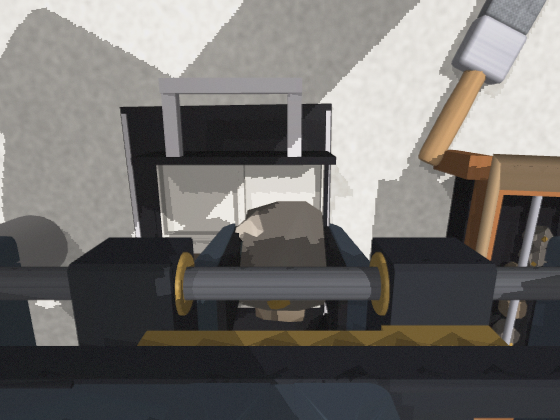

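View pics/s37c.png

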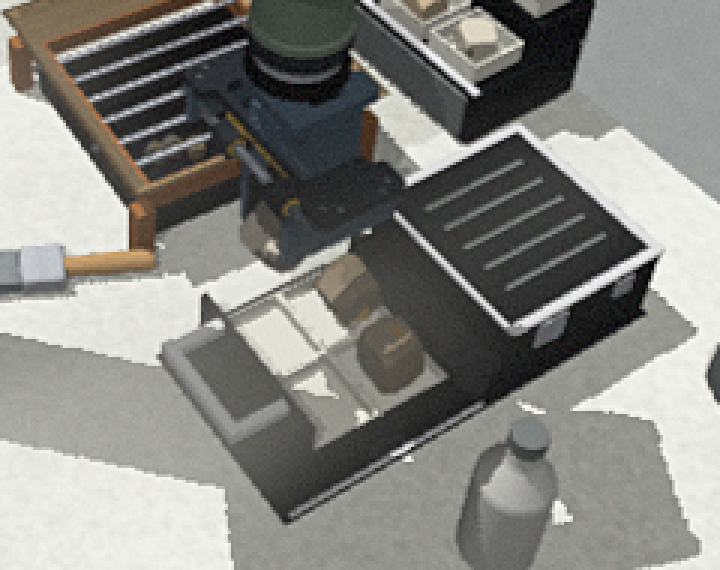

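```bash
python3 -c "
from h import *
s=env.state(); print(atz('wrist',162,86,62,s),atz('wrist',301,87,62,s))
print(atz('wrist',121,110,4,s),atz('wrist',330,106,4,s))"
```

```text
[ 404.44939181 -357.60599551   62.        ] [ 409.00799555 -260.40532723   62.        ]
[ 416.78711133 -414.32287126    4.        ] [ 420.71032836 -232.52769728    4.        ]
```

Emit:
play_rows(increments=[[0,0,-20,0,1],[0,0,-30,0,1],[0,0,-25,0,1],[0,0,-16,0,1],[0,0,-10,0,1],[0,0,-5,0,1],[0,0,-2,0,1],[0,0,0,0,1]], newtons=15)

```text
time_s: 60.68
ee_pos: [496.9, -277.8, 56.4]
ee_rot: [-180.0, 0.0, 177.7]
force: [-0.3, 0.0, -1.0]
gripper_width: 41.1
```

Emit:
play_rows(increments=[[0,0,-2,0,1],[0,0,-2,0,1],[0,0,-2,0,1],[0,0,0,0,1]], newtons=10)

```text
time_s: 61.18
ee_pos: [496.6, -277.6, 49.9]
ee_rot: [180.0, -0.0, 177.7]
force: [0.5, -0.3, -0.9]
gripper_width: 41.5
```

Emit:
play_rows(increments=[[0,0,-2,0,1],[0,0,-2,0,1],[0,0,0,0,1]], newtons=7)

```text
time_s: 61.55
ee_pos: [498.6, -278.2, 47.1]
ee_rot: [-179.9, 0.3, 177.7]
force: [2.4, 0.7, 5.5]
gripper_width: 41.0
```

Emit:
play_rows(increments=[[0,0,-1,0,1],[0,0,-1,0,1],[0,0,0,0,1]], newtons=6)

```text
time_s: 61.92
ee_pos: [498.9, -278.3, 45.2]
ee_rot: [-179.9, 0.3, 177.7]
force: [3.3, 0.5, 4.7]
gripper_width: 41.3
```

Emit:
play_rows(increments=[[0,0,-1,0,1],[0,0,-1,0,1],[0,0,-1,0,1],[0,0,-1,0,1],[0,0,0,0,1]], newtons=4)

```text
time_s: 62.55
ee_pos: [495.7, -277.4, 39.3]
ee_rot: [179.9, -0.1, 177.7]
force: [0.5, 0.1, 0.3]
gripper_width: 40.9
```

```bash
python3 -c "
from h import *
s,im=snap('wrist','w38.png'); print(s['ee_pos'],s['ee_rot'],s['force'])
s,im=snap('side','s38.png')
cv2.imwrite('pics/s38c.png',cv2.resize(im[220:360,260:420,::-1],None,fx=4,fy=4,interpolation=3))"
```

```text
[ 495.6506984  -277.38131989   39.30767099] [ 1.79949580e+02 -1.26136266e-01  1.77746882e+02] [0.49703408 0.14948659 0.26645274]
```

View pics/w38.png

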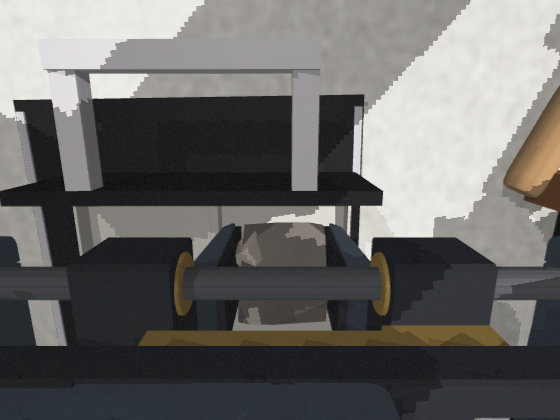

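View pics/s38c.png

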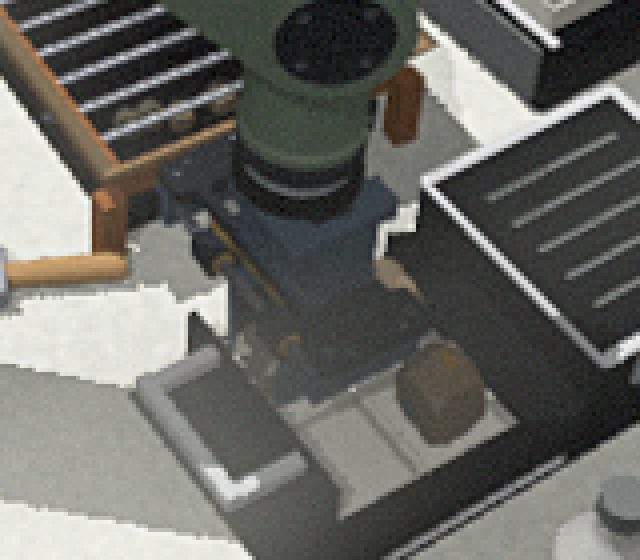

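Emit:
play_rows(increments=[[0,0,-1,0,1],[0,0,-1,0,1],[0,0,0,0,1]])

```text
time_s: 63.02
ee_pos: [496.6, -277.5, 37.9]
ee_rot: [180.0, -0.0, 177.7]
force: [0.6, 0.6, 0.8]
gripper_width: 40.9
```

Emit:
play_rows(increments=[[0,0,0,0,0.52],[0,0,0,0,0.47],[0,0,1,0,0.4],[0,0,5,0,0.4],[0,0,15,0,0.4],[0,0,25,0,0.2],[5,0,40,0,0],[20,-5,40,0,0],[30,-10,40,0,0],[35,-15,30,0,0],[15,-5,0,0,0],[0,0,0,0,0]])

```text
time_s: 64.53
ee_pos: [602.1, -312.7, 234.6]
ee_rot: [-180.0, 0.0, 177.8]
force: [-0.6, 0.3, -0.1]
gripper_width: 90.8
```

```bash
python3 -c "
from h import *
s,im=snap('wrist','w39.png'); print(s['ee_pos'],s['ee_rot'],s['force'])
s,im=snap('side','s39.png')
cv2.imwrite('pics/s39c.png',cv2.resize(im[170:390,220:480,::-1],None,fx=2.7,fy=2.7,interpolation=3))"
```

```text
[ 602.13059215 -312.74873013  234.64581759] [-1.79981889e+02  4.74497497e-02  1.77757491e+02] [-0.58550043  0.27682668 -0.12071218]
```

View pics/w39.png

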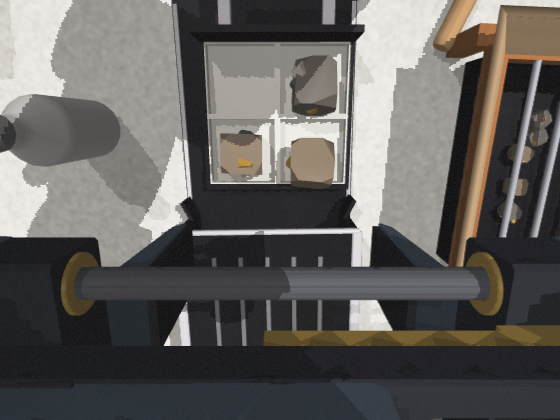

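View pics/s39c.png

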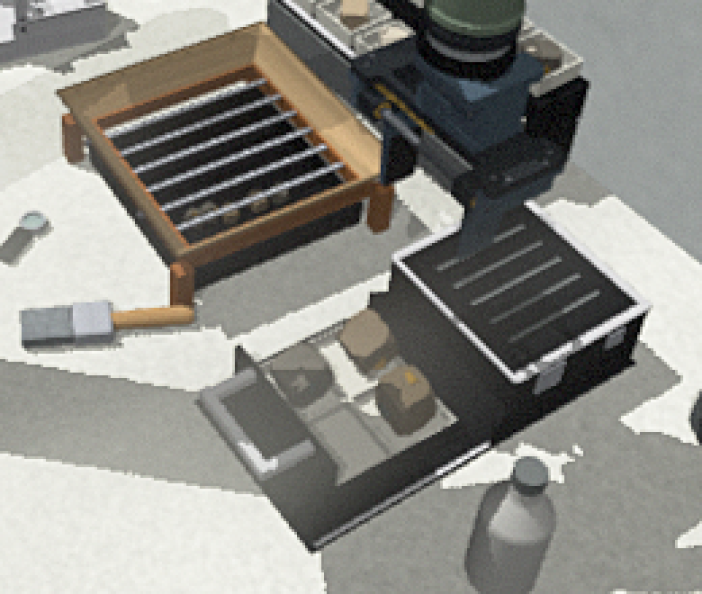

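```bash
python3 -c "
import cv2
im=cv2.imread('pics/w39.png'); cv2.imwrite('pics/w39c.png',cv2.resize(im[0:235,170:370],None,fx=2.5,fy=2.5,interpolation=3))
from h import *
s=env.state()
print([atz('wrist',*p,20,s)[:2].round(1) for p in [(205,42),(350,47),(346,186),(210,183),(276,117)]])
print([atz('wrist',*p,4,s)[:2].round(1) for p in [(180,60),(192,215),(354,60),(352,205)]])
print('roof edge',[atz('wrist',*p,82,s)[:2].round(1) for p in [(190,232),(361,233)]])
print('cheeks tip',[atz('wrist',*p,38,s)[:2].round(1) for p in [(186,200),(355,198)]])
"
```

```text
[array([ 457.2, -380.8]), array([ 467.3, -239.8]), array([ 604.8, -243.1]), array([ 595.8, -388.2]), array([ 530.4, -314.8])]
[array([ 469.8, -411. ]), array([ 634.4, -415.4]), array([ 476.9, -232.6]), array([ 629.9, -233.3])]
roof edge [array([ 630.4, -397.4]), array([ 637.6, -240.1])]
cheeks tip [array([ 609.5, -410.6]), array([ 614.3, -237. ])]
```

View pics/w39c.png

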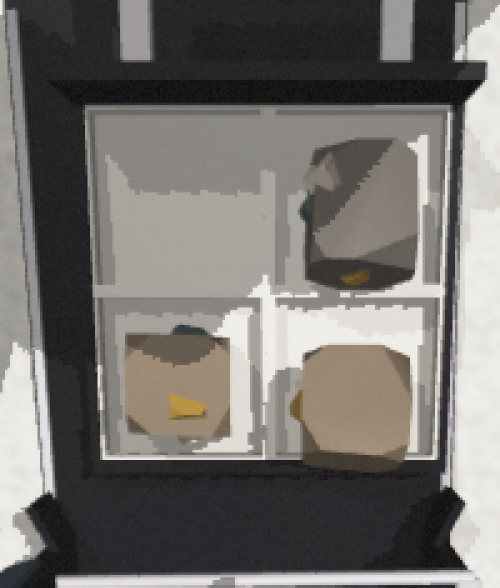

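```bash
python3 -c "
import cv2
im=cv2.imread('pics/s39.png'); cv2.imwrite('pics/s39d.png',cv2.resize(im[280:350,310:400],None,fx=8,fy=8,interpolation=3))
from h import *
s,im=snap('scene','o39.png'); cv2.imwrite('pics/o39c.png',cv2.resize(im[205:285,145:225,::-1],None,fx=7,fy=7,interpolation=3))
C=np.array([531.5,-315,4]);y=np.radians(-2.3);R=np.array([[np.cos(y),-np.sin(y),0],[np.sin(y),np.cos(y),0],[0,0,1]])
for p in [(70,2,16),(70,70,16),(2,70,16),(2,2,16),(70,36,16),(36,36,5)]:
  print(p,((proj('side',C+R@p)[0]-[310,280])*8).round())
"
```

```text
(70, 2, 16) [486. 192.]
(70, 70, 16) [357.  50.]
(2, 70, 16) [187. 133.]
(2, 2, 16) [314. 281.]
(70, 36, 16) [420. 120.]
(36, 36, 5) [332. 184.]
```

View pics/s39d.png

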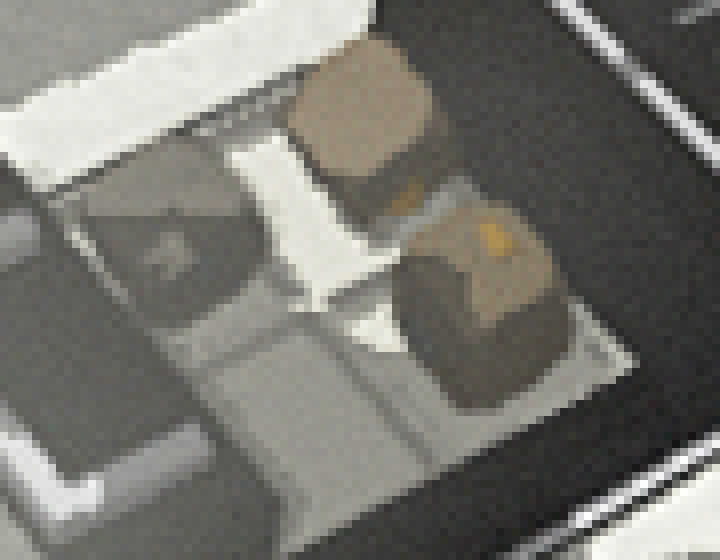

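View pics/o39c.png

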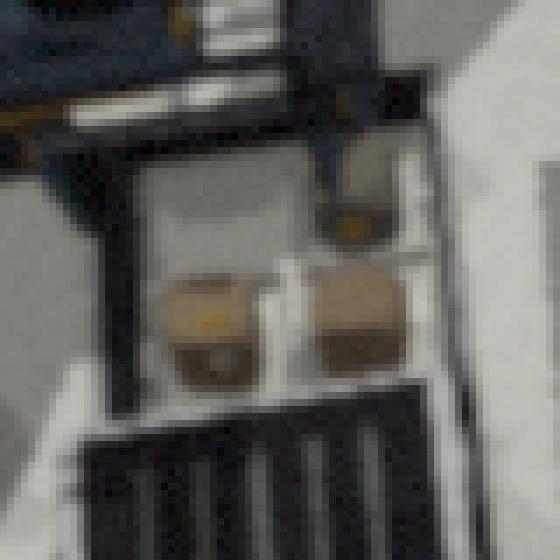

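```bash
python3 -c "
from h import *
s=env.state()
for p in [(303,345),(410,345),(355,470),(355,445),(355,345)]: print(p,[atz('wrist',170+p[0]/2.5,p[1]/2.5,z,s)[:2].round(1).tolist() for z in(20,35,50)])
"
```

```text
(303, 345) [[551.9, -299.9], [551.2, -300.3], [550.5, -300.7]]
(410, 345) [[553.7, -255.7], [552.9, -257.8], [552.1, -260.0]]
(355, 470) [[605.3, -279.4], [602.5, -280.6], [599.6, -281.8]]
(355, 445) [[594.5, -279.2], [592.1, -280.4], [589.7, -281.6]]
(355, 345) [[552.8, -278.4], [552.0, -279.7], [551.3, -280.9]]
```

Emit:
play_rows(increments=[[-8,8,-20,0,0],[-10,10,-30,0,0],[-10,14.7,-35,0,0],[0,0,-35,0,0],[0,0,-30,0,0],[0,0,-25,0,0.3],[0,0,-12,0,0.4],[0,0,-7,0,0.4],[0,0,0,0,0.4],[0,0,0,0,1],[0,0,0,0,1],[0,0,0,0,1],[0,0,0,0,1]], newtons=10)

```text
time_s: 66.3
ee_pos: [574.1, -280.3, 40.7]
ee_rot: [-180.0, 0.1, 177.7]
force: [-0.0, 0.3, 5.4]
gripper_width: 42.7
```

Emit:
play_rows(increments=[[0,0,2,0,1],[0,0,2,0,1],[-2,0,2,0,1],[-3,0,0,0,1],[-3,0,0,0,1],[0,0,0,0,1]])

```text
time_s: 67.05
ee_pos: [565.2, -279.9, 45.9]
ee_rot: [180.0, -0.0, 177.7]
force: [-0.2, -0.7, -0.5]
gripper_width: 42.8
```

```bash
python3 -c "
from h import *
s,im=snap('wrist','w40.png'); print(s['ee_pos'],s['ee_rot'],s['force'],s['gripper_width'])
s,im=snap('side','s40.png')
cv2.imwrite('pics/s40c.png',cv2.resize(im[220:360,260:420,::-1],None,fx=4,fy=4,interpolation=3))"
```

```text
[ 565.17886617 -279.89349505   45.88783324] [ 1.79984365e+02 -2.40531931e-02  1.77731039e+02] [-0.2070434  -0.66478064 -0.53413591] 42.81222182167419
```

View pics/s40c.png

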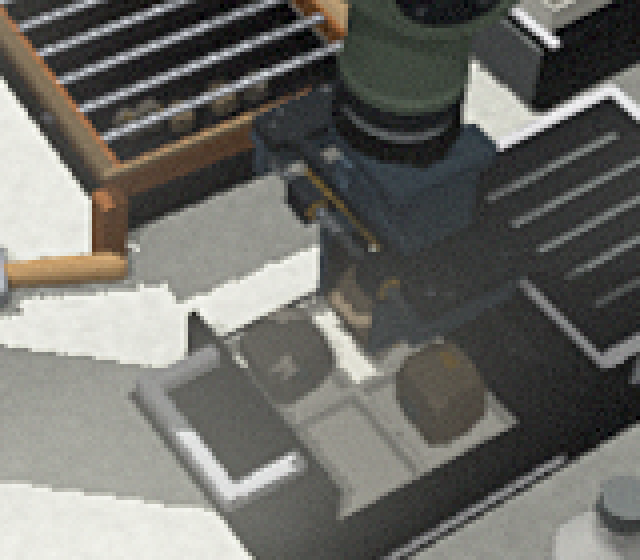

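View pics/w40.png

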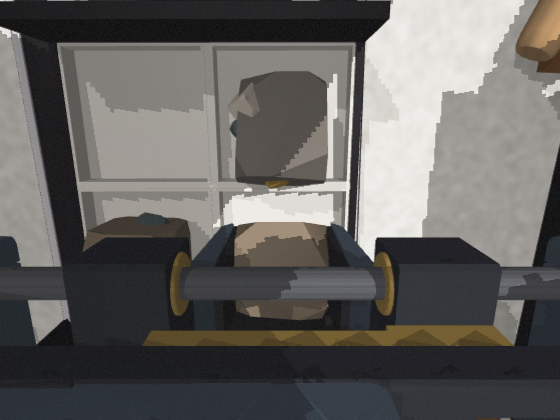

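Now lower with a light grip, which lets the rock settle flat, then release.

Emit:
play_rows(increments=[[0,0,-2,0,1],[0,0,-2,0,1],[0,0,-2,0,1],[0,0,-1,0,1],[0,0,-1,0,1],[0,0,0,0,1]], newtons=4)

```text
time_s: 67.9
ee_pos: [566.3, -280.0, 38.9]
ee_rot: [-180.0, 0.1, 177.7]
force: [0.8, 1.3, 3.3]
gripper_width: 43.0
```

Emit:
play_rows(increments=[[0,0,0,0,0.5],[0,0,0,0,0.45],[0,0,1,0,0.4],[0,0,5,0,0.4],[0,0,15,0,0.4],[0,0,25,0,0.2],[5,0,40,0,0],[10,-10,40,0,0],[15,-15,40,0,0],[5,-8,30,0,0],[0,0,0,0,0],[0,0,0,0,0]])

```text
time_s: 69.4
ee_pos: [599.8, -312.4, 233.3]
ee_rot: [179.9, -0.1, 177.7]
force: [-0.3, 0.5, -0.4]
gripper_width: 91.3
```

```bash
python3 -c "
from h import *
s,im=snap('wrist','w41.png'); print(s['ee_pos'],s['ee_rot'],s['force'],s['gripper_width'])
cv2.imwrite('pics/w41c.png',cv2.resize(im[0:250,170:370,::-1],None,fx=2.5,fy=2.4,interpolation=3))
s,im=snap('side','s41.png')
cv2.imwrite('pics/s41c.png',cv2.resize(im[170:390,220:480,::-1],None,fx=2.7,fy=2.7,interpolation=3))"
```

```text
[ 599.81690893 -312.36117374  233.27805046] [ 1.79941574e+02 -8.87465045e-02  1.77743896e+02] [-0.3468186   0.54814499 -0.42561673] 91.31442630570929
```

View pics/w41c.png

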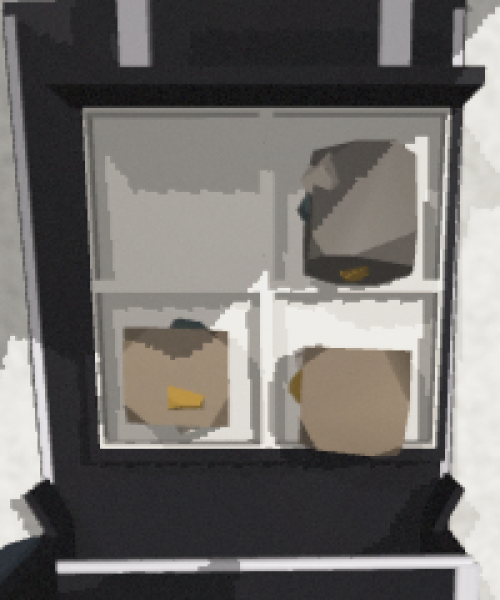

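View pics/s41c.png

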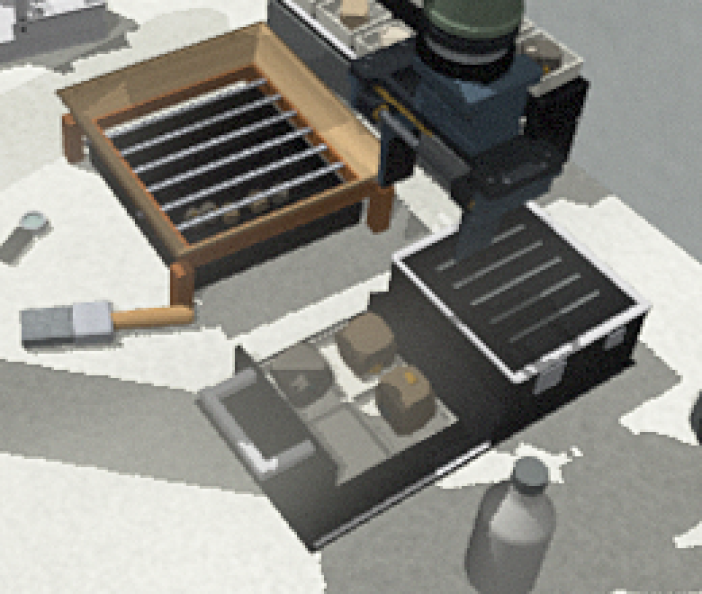

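Emit:
play_rows(increments=[[-10,0,0,-5,0],[-20,0,0,-10,0],[-22,0,-5,-10,0],[-22,0,-5,-10,0],[-22,0,-10,-10,0],[-22,1,-10,-10,0.2],[-22,1,-10,-10,0.5],[-22,0,-10,-10,0.63],[-20,0,-10,-10,0.63],[-12,0,-10,-5,0.63],[0,0,-10,0,0.63],[0,0,0,0,0.63],[0,0,0,0,0.63]])

```text
time_s: 71.12
ee_pos: [407.2, -311.0, 154.0]
ee_rot: [180.0, 0.0, 87.8]
force: [-0.1, -0.5, 0.4]
gripper_width: 33.8
```

```bash
python3 -c "
from h import *
s,im=snap('wrist','w42.png'); print(s['ee_pos'],s['ee_rot'],s['force'],s['gripper_width'])
s,im=snap('side','s42.png')
cv2.imwrite('pics/s42c.png',cv2.resize(im[170:390,220:480,::-1],None,fx=2.7,fy=2.7,interpolation=3))"
```

```text
[ 407.21526173 -310.98849372  153.98256942] [1.79978251e+02 5.74009465e-03 8.78090181e+01] [-0.06490779 -0.45253095  0.41091392] 33.78105899659085
```

View pics/w42.png

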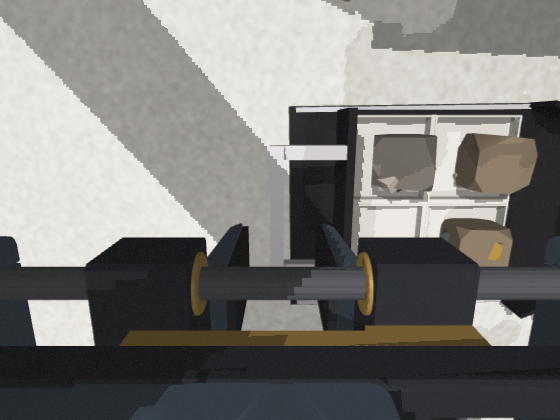

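View pics/s42c.png

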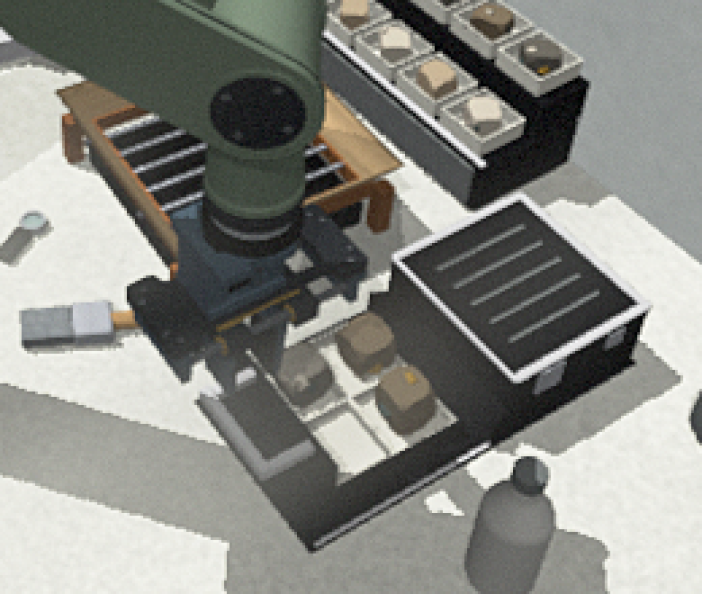

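```bash
python3 -c "
from h import *
s=env.state()
print(atz('wrist',270.5,200,62,s),atz('wrist',284,200,62,s),atz('wrist',278,147,62,s))"
```

```text
[ 401.41928468 -298.41982763   62.        ] [ 411.20623969 -298.80267347   62.        ] [ 408.42730661 -260.68908103   62.        ]
```

Emit:
play_rows(increments=[[-0.5,0,-15,0,0.63],[0,0,-25,0,0.63],[0,0,-25,0,0.63],[0,0,-20,0,0.63],[0,0,-12,0,0.63],[0,0,-5,0,0.63],[0,0,0,0,0.63]])

```text
time_s: 72.1
ee_pos: [406.2, -311.0, 51.9]
ee_rot: [180.0, -0.0, 87.7]
force: [0.0, 0.3, 1.0]
gripper_width: 33.6
```

Emit:
play_rows(increments=[[0,0,0,0,1],[0,0,0,0,1],[0,0,0,0,1],[0,0,0,0,1],[0,0,0,0,1],[0,-2,0,0.3,1],[0,-2,0,0.4,1],[0,-2,0,0,1],[0,0,0,0,1],[0,0,0,0,1]], newtons=30)

```text
time_s: 73.35
ee_pos: [406.3, -316.3, 52.3]
ee_rot: [180.0, -0.0, 88.5]
force: [-1.0, 2.4, 4.3]
gripper_width: 9.8
```

```bash
python3 -c "
from h import *
s,im=snap('scene','o43.png'); print(s['ee_pos'],s['ee_rot'],s['force'],s['torque'],s['gripper_width'])
cv2.imwrite('pics/o43c.png',cv2.resize(im[195:330,140:230,::-1],None,fx=4.4,fy=4.4,interpolation=3))
s,im=snap('side','s43.png')
cv2.imwrite('pics/s43c.png',cv2.resize(im[230:390,280:480,::-1],None,fx=3.7,fy=3.7,interpolation=3))"
```

```text
[ 406.32374371 -316.32801808   52.29879272] [ 1.79973261e+02 -4.31594408e-02  8.84688087e+01] [-1.02382595  2.43239846  4.25349472] [0.50807904 0.26859026 0.29516897] 9.769030507737416
```

View pics/o43c.png

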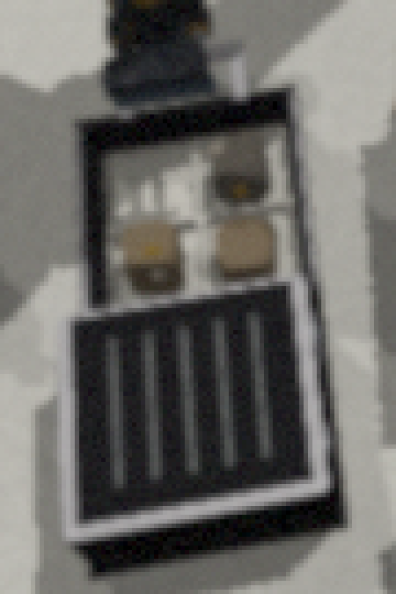

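View pics/s43c.png

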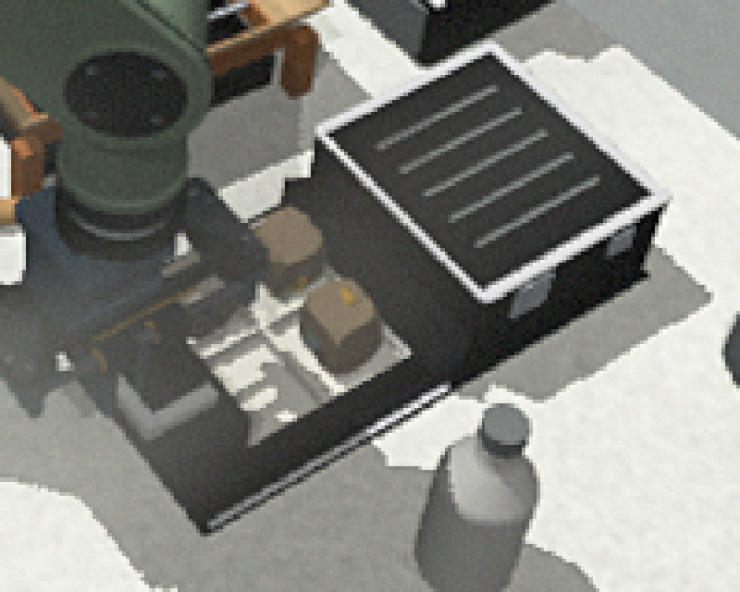

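Emit:
play_rows(increments=[[2,-1,0,0,1],[4,-1.1,0,0,1],[5,-0.1,0,0,1],[6,-0.2,0,0,1],[6,-0.2,0,0,1],[6,-0.2,0,0,1],[0,0,0,0,1]])

```text
time_s: 74.32
ee_pos: [432.7, -320.1, 52.3]
ee_rot: [-179.7, 0.0, 88.5]
force: [-9.5, -2.7, 9.2]
gripper_width: 9.7
```

```bash
python3 -c "
from h import *
s,im=snap('side','s44.png'); print(s['ee_pos'],s['ee_rot'],s['force'],s['torque'],s['gripper_width'])
cv2.imwrite('pics/s44c.png',cv2.resize(im[230:390,280:480,::-1],None,fx=3.7,fy=3.7,interpolation=3))"
```

```text
[ 432.70679402 -320.07003171   52.2996457 ] [-1.79725432e+02  1.14022995e-02  8.84702573e+01] [-9.54974224 -2.69458644  9.17759584] [-0.36518062  1.67300364 -0.27784659] 9.714239725185786
```

View pics/s44c.png

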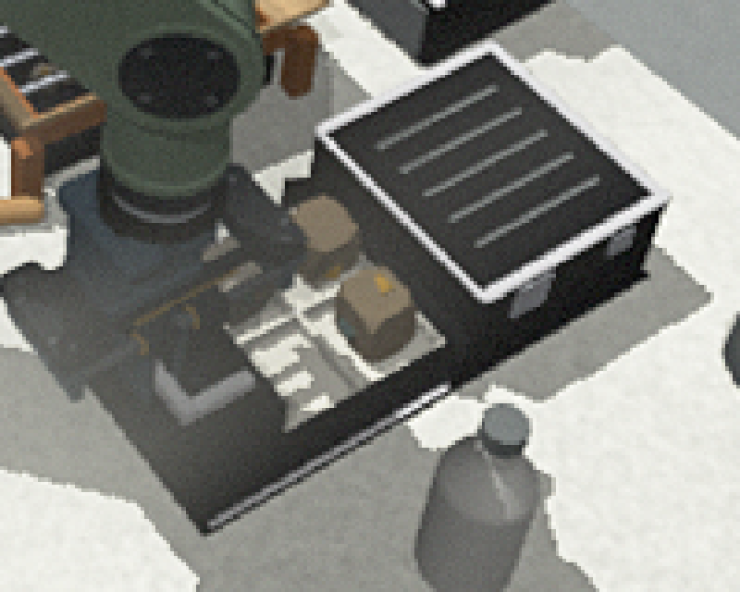

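Emit:
play_rows(increments=[[0,-1,0.7,0,1],[0,-1,0,0,1],[0,0,0,0,1]])

```text
time_s: 74.75
ee_pos: [433.1, -321.2, 52.3]
ee_rot: [-179.8, -0.1, 88.5]
force: [-6.1, 1.0, 4.9]
gripper_width: 9.7
```

Emit:
play_rows(increments=[[2,0,0,0,1],[2,0,0,0,1],[2,0,0,0,1],[0,0,0,0,1]])

```text
time_s: 75.25
ee_pos: [441.5, -321.7, 52.3]
ee_rot: [180.0, -0.0, 88.4]
force: [-1.6, -0.8, -2.3]
gripper_width: 10.1
```

Emit:
play_rows(increments=[[4,-0.1,0,0,1],[6,-0.2,0,0,1],[6,-0.2,0,0,1],[6,-0.1,0,0,1],[6,-0.2,0,0,1],[6,-0.1,0,0,1],[0,0,0,0,1]])

```text
time_s: 76.12
ee_pos: [476.4, -322.8, 52.8]
ee_rot: [179.9, 0.0, 88.4]
force: [1.4, 0.8, -3.2]
gripper_width: 10.0
```

Emit:
play_rows(increments=[[4,-0.1,0,0,1],[6,-0.2,0,0,1],[6,-0.2,0,0,1],[6,-0.1,0,0,1],[6,-0.2,0,0,1],[6,-0.1,0,0,1],[0,0,0,0,1]])

```text
time_s: 77.0
ee_pos: [510.4, -323.7, 52.7]
ee_rot: [179.9, 0.0, 88.5]
force: [1.9, 0.4, -3.7]
gripper_width: 9.9
```

Emit:
play_rows(increments=[[4,-0.1,-0.5,0,1],[6,-0.2,0,0,1],[6,-0.2,0,0,1],[6,-0.1,0,0,1],[6,-0.2,0,0,1],[6,-0.1,0,0,1],[0,0,0,0,1]])

```text
time_s: 77.88
ee_pos: [544.6, -324.6, 52.4]
ee_rot: [179.8, 0.0, 88.4]
force: [1.1, 0.4, 0.1]
gripper_width: 9.6
```

Emit:
play_rows(increments=[[4,-0.1,0,0,1],[5,-0.1,0,0,1],[5,-0.1,0,0,1],[5,-0.1,0,0,1],[4,-0.1,0,0,1],[0,0,0,0,1]])

```text
time_s: 78.62
ee_pos: [567.1, -325.0, 52.4]
ee_rot: [179.9, 0.0, 88.4]
force: [-1.1, 1.3, 4.2]
gripper_width: 9.7
```

```bash
python3 -c "
from h import *
s,im=snap('side','s45.png'); print(s['ee_pos'],s['ee_rot'],s['force'],s['torque'],s['gripper_width'])
cv2.imwrite('pics/s45c.png',cv2.resize(im[200:390,280:480,::-1],None,fx=3,fy=3,interpolation=3))"
```

```text
[ 567.07299712 -325.03889626   52.36017026] [1.79896051e+02 2.39080473e-02 8.84454343e+01] [-1.11954179  1.33578449  4.21266733] [0.01555915 0.40138309 0.05168698] 9.671282212001422
```

View pics/s45c.png

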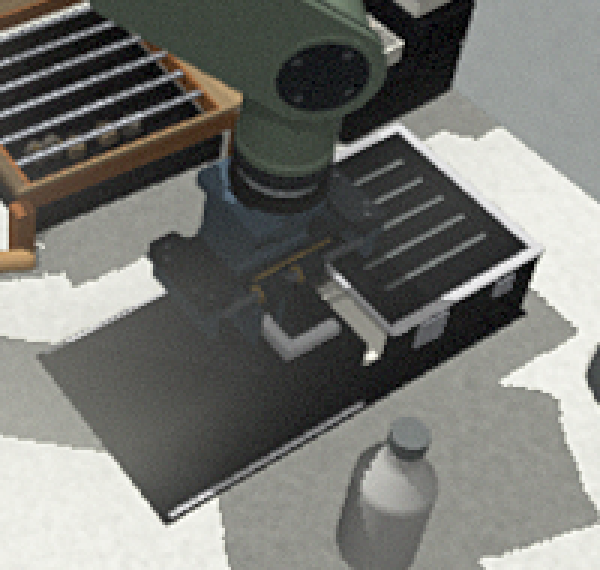

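Emit:
play_rows(increments=[[3,-0.1,0,0,1],[3,-0.1,0,0,1],[3,-0.1,0,0,1],[2,0,0,0,1],[0,0,0,0,1]])

```text
time_s: 79.3
ee_pos: [576.9, -325.3, 52.4]
ee_rot: [-180.0, 0.0, 88.4]
force: [-3.3, -0.0, 5.3]
gripper_width: 9.7
```

Emit:
play_rows(increments=[[2,0,0,0,1],[2,0,0,0,1],[2,0,0,0,1],[0,0,0,0,1]])

```text
time_s: 79.8
ee_pos: [583.0, -325.3, 52.3]
ee_rot: [-180.0, 0.0, 88.4]
force: [-4.6, 0.6, 5.4]
gripper_width: 9.6
```

Emit:
play_rows(increments=[[2,0,0,0,1],[2,0,0,0,1],[0,0,0,0,1]])

```text
time_s: 80.18
ee_pos: [584.5, -325.3, 52.3]
ee_rot: [-179.7, -0.0, 88.5]
force: [-10.3, -0.7, 9.1]
gripper_width: 10.0
```

Emit:
play_rows(increments=[[2,0,0,0,1],[2,0,0,0,1],[0,0,0,0,1],[0,0,0,0,1]])

```text
time_s: 80.68
ee_pos: [584.6, -325.3, 52.3]
ee_rot: [-179.2, -0.1, 88.5]
force: [-18.0, -0.4, 13.0]
gripper_width: 10.1
```

```bash
python3 -c "
from h import *
s,im=snap('side','s46.png'); print(s['ee_pos'],s['force'])
cv2.imwrite('pics/s46c.png',cv2.resize(im[230:340,330:460,::-1],None,fx=5,fy=5,interpolation=3))"
```

```text
[ 584.56188719 -325.34812552   52.28550103] [-18.04948112  -0.44596146  13.04820874]
```

View pics/s46c.png

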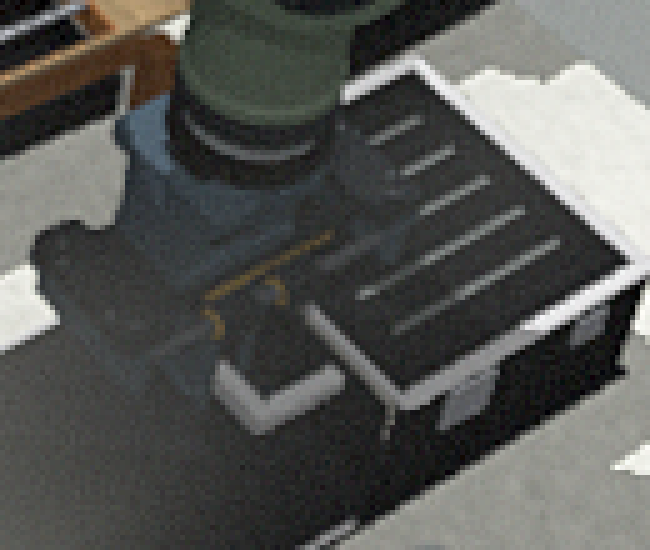

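Emit:
play_rows(increments=[[-1.5,0,0,0,1],[-1.5,0,0,0,1],[0,0,0,0,0.8],[0,0,0,0,0.63],[0,0,0,0,0.63],[0,0,10,0,0.63],[0,0,25,0,0.63],[0,0,35,0,0.63],[0,0,40,0,0.63],[-20,0,40,0,0.63],[-40,20,30,0,0.5],[-40,30,0,0,0],[-40,40,0,0,0],[0,0,0,0,0]])

```text
time_s: 82.48
ee_pos: [445.1, -232.7, 233.0]
ee_rot: [-180.0, -0.1, 88.5]
force: [0.3, -0.6, -0.2]
gripper_width: 70.9
```

```bash
python3 -c "
from h import *
s,im=snap('side','s47.png'); print(s['time_s'],s['ee_pos'],s['force'])
cv2.imwrite('pics/s47c.png',cv2.resize(im[230:390,280:480,::-1],None,fx=3.7,fy=3.7,interpolation=3))
s,im=snap('wrist','w47.png');s,im=snap('scene','o47.png')"
```

```text
82.475 [ 445.14534779 -232.70022854  232.9860471 ] [ 0.29350653 -0.57365503 -0.23631855]
```

View pics/s47c.png

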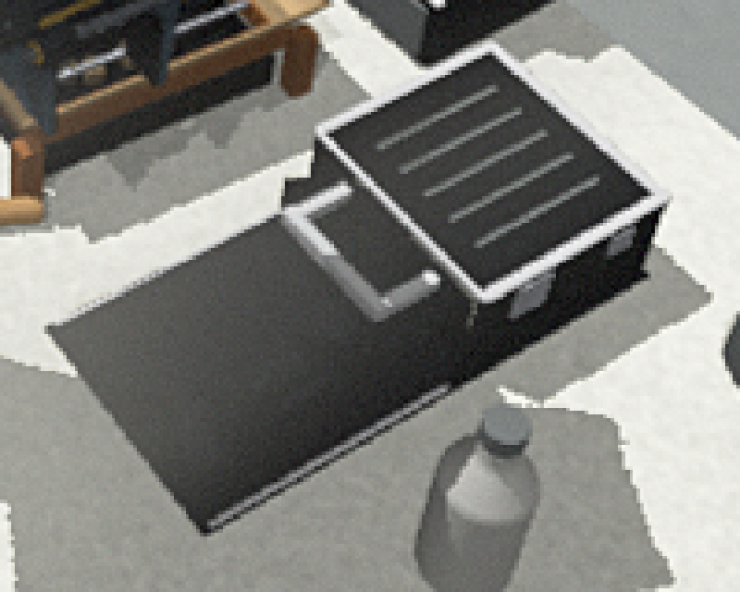

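View pics/o47.png

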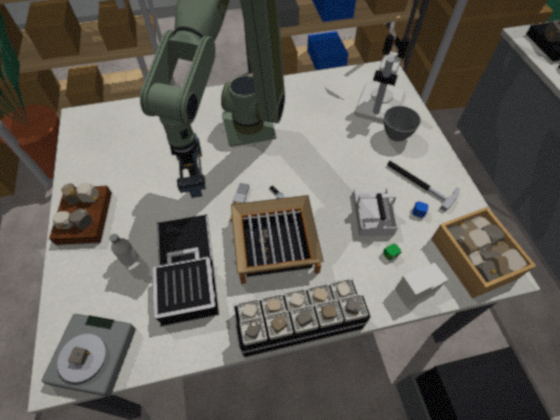

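View pics/w47.png

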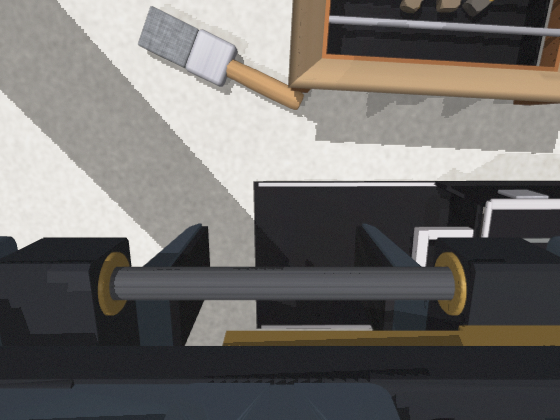

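Emit:
play_rows(increments=[[20,-30,0,0,1],[40,-40,0,0,1],[40,-22,0,0,1],[0,0,-25,0,1],[0,0,-40,0,1],[0,0,-40,0,1],[0,0,-35,0,1],[0,0,-25,0,1],[0,0,-15,0,1],[0,0,0,0,1]])

```text
time_s: 83.88
ee_pos: [548.2, -327.5, 51.0]
ee_rot: [-179.9, -0.0, 88.4]
force: [-0.1, -0.2, 1.5]
gripper_width: 0.7
```

Emit:
play_rows(increments=[[6,0,0,0,1],[5,0,0,0,1],[4,0,0,0,1],[2,0,0,0,1],[2,0,0,0,1],[2,0,0,0,1],[0,0,0,0,1]])

```text
time_s: 84.75
ee_pos: [568.6, -327.2, 52.2]
ee_rot: [-179.9, -0.0, 88.4]
force: [-1.9, -0.6, 1.0]
gripper_width: 0.2
```

Emit:
play_rows(increments=[[1,0,0,0,1],[1,0,0,0,1],[1,0,0,0,1],[0,0,0,0,1]])

```text
time_s: 85.25
ee_pos: [568.7, -327.2, 52.2]
ee_rot: [-179.6, -0.1, 88.5]
force: [-9.2, -0.6, 5.8]
gripper_width: 0.5
```

Emit:
play_rows(increments=[[1,0,0,0,1],[1,0,0,0,1],[0,0,0,0,1]])

```text
time_s: 85.62
ee_pos: [568.8, -327.2, 52.2]
ee_rot: [-179.4, -0.1, 88.5]
force: [-15.3, -0.9, 8.6]
gripper_width: 0.6
```

Emit:
play_rows(increments=[[-6,0,0,0,1],[-10,0,0,0,1],[-10,0,10,0,1],[0,0,30,0,1],[0,0,40,0,1],[0,0,40,0,1],[-20,20,40,0,0.5],[-40,40,30,0,0.3],[-40,40,0,0,0.3],[-20,40,0,0,0.3],[0,0,0,0,0.3],[0,0,0,0,0.3]])

```text
time_s: 87.12
ee_pos: [429.6, -188.6, 242.2]
ee_rot: [179.9, 0.1, 88.5]
force: [-0.9, -0.8, -0.4]
gripper_width: 57.6
```

```bash
python3 -c "
from h import *
s,im=snap('side','s48.png'); print(s['time_s'],s['ee_pos'],s['force'])
cv2.imwrite('pics/s48c.png',cv2.resize(im[120:390,180:480,::-1],None,fx=2.2,fy=2.2,interpolation=3))
s,im=snap('scene','o48.png'); cv2.imwrite('pics/o48c.png',cv2.resize(im[170:330,140:440,::-1],None,fx=2.6,fy=2.6,interpolation=3))"
```

```text
87.125 [ 429.57075917 -188.60871958  242.22698884] [-0.92632251 -0.78102182 -0.4368553 ]
```

View pics/s48c.png

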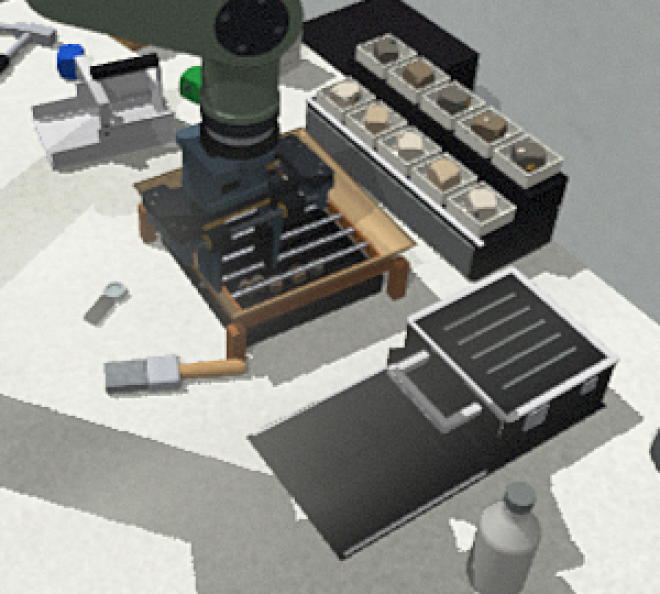

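View pics/o48c.png

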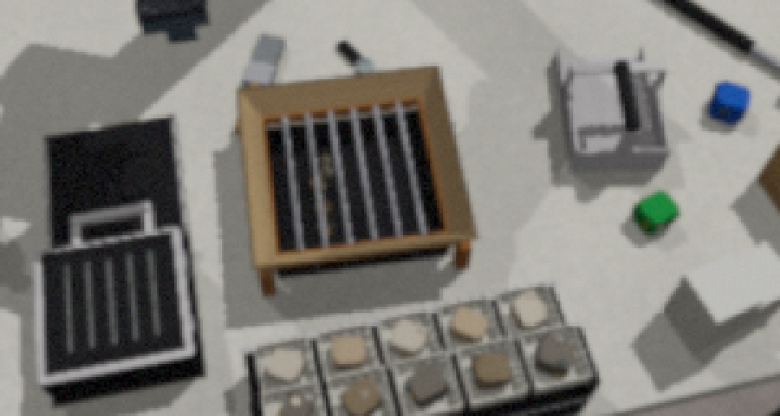

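The bars are clear, the chips are in the pan, the scoop is upright and empty, and the drawer is home. The bystanders have not moved. Handing in.

```bash
python3 -c "
from workcell import env
print(env.job_done())"
```

```text
the job is handed in; nothing more can be done
None
```

The job is done and handed in at about 87 s of the 192 s allowed. I tipped the scoop out on the bar screen and stood it empty and upright back where it was. Each big piece went into its own white box, and the drawer is pushed home.

**Last checks:**
- **Screen and pan:** the pictures show the bars clear and five chips in the pan. Two chips were wedged beside a big piece and fell through when it was lifted.
- **Big pieces:** three were in the scoop. They sit in the back-left, back-right and front-left boxes.
- **Drawer:** it stopped hard. A second push of about 15 N on the handle did not move it further.
- **Other things:** the brush, loupe, hammer, rinse bottle and the blue and green look-alikes look unmoved in the pictures.

**What did not go smoothly:**
- **Back-left piece:** it met the box floor about 8 mm earlier than I expected, with a press of about 35 N through the gripped piece. It then leaned on the box wall, so I gripped it again, moved it and set it down flat.
- **Drawer entry:** the drawer caught briefly at the mouth with about 10 N. A small sideways shift freed it.

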